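Wind the slide lift level with the microscope stage

TASK

Pick up the loose crank, fit its square socket fully down over the shaft on top of the screw lift, and wind the lift up (clockwise seen from above) until its platform is level with the top of the microscope stage beside it. Leave the crank sitting on the shaft and let go; keep the slide tray on the platform and leave the bottle, cup and slide box where they stand.

Things in the scene. Friction and masses are not known exactly. Their poses are not given: they have to be found in the camera images.
- crank: Loose steel crank, 0.2 to 0.3 kg, flat on the bench, grip upright. Origin: centre of the socket's mouth in the flat underside; z up, x along the arm to the grip. Hub: square boss 28 x 28 mm, 50 mm high; in its underside a square socket 16.5 mm across, 28 mm deep; sides of both along x and y. Arm: bar 20 mm wide, 12 mm thick, underside flush with the hub's, ending 78 mm from the origin.
- crank_grip (a point): Middle of the crank's upright black round grip: 24 mm diameter, 50 mm high, spinning freely on its pin, its axis 65 mm from the socket's axis. The point is 38 mm above the crank's underside (grip from 13 to 63 mm above it).
- jack: Fixed screw lift, origin under the screw's axis on the bench, z up, y towards the platform and the microscope. Base 130 x 260 mm; two posts and a head block 100 x 50 mm with a round collar 48 mm in diameter on it, through which the screw's shaft stands up.
- shaft_seat (a point): Top of the collar on the screw's axis, 160 mm above the bench; the fully fitted crank's underside rests on it. Axes are the lift's, not the shaft's. Above it the square shaft, 14 mm across flats, 20 mm high, then a round pilot. In the socket it has 1.2 mm play each side and 11 degrees of free turn each way. It turns at about 0.12 N m (2 N at the grip) and stays where left.
- shaft_tip (a point): Top of the shaft's round pilot, 13 mm diameter, 6 mm high, 26 mm above the collar. The way the square below is turned differs every time and is not reported: a crank resting on its corners, 20 mm above the seat, must be turned (less than a quarter turn) until it drops.
- platform (a joint): Rise of the lift's platform from its starting height, m (0 at the start, travel 0.036). One turn of the shaft clockwise seen from above raises it 10 mm.
- platform_top (a point): Centre of the top face of the lift's aluminium platform, 120 x 120 mm, 135 mm from the screw's axis; 85 mm above the bench at the start. It moves only up and down.
- stage_top (a point): On the top face of the microscope's fixed black stage, 170 x 150 mm, 20 mm from its edge facing the platform. It is 97 to 110 mm above the bench, different every time. The fixed microscope (500 mm high) stands beyond it, its head over the stage from 235 mm off the screw's axis outwards.
- tray: Loose white slide tray, 66 x 86 x 12 mm, riding on the middle of the platform; origin under its centre.
- oil: Bystander: small amber bottle, 34 mm diameter, 80 mm high; origin under its centre.
- beaker: Bystander: white cup, 64 mm diameter, 75 mm high; origin under its centre.
- slidebox: Bystander: grey and white slide box 70 x 95 x 34 mm; origin under its centre.

How it is judged:
By the outcome, as a careful person would: the job done as asked, in the order asked, and still so for the second after the job is handed in, with the robot touching nothing.
It also fails if it takes over 72 s, if anything falls off the work surface, if the arm or the gripper's body presses on something with over 40 N, if the wrist force passes 120 N, or if a joint passes its speed limit or range.

ROBOT

A 7-joint arm with a two-finger parallel gripper is mounted at the origin on the work surface. World frame = base frame: x ahead of the robot, y to its left, z up, the work surface at z = 0. Lengths are in m, angles in rad, forces in N, time in s.
With the tool pointing down it reaches from about 0.425 to 0.825 m from the base axis. Payload 3.6 kg.
Tool frame: the origin (TCP) lies midway between the tips of the shut fingers; the grasp point (between the pads) lies 19 mm behind it; z points along the fingers, y is the direction in which the jaws open and shut (so a half turn about z gives the same grasp; the last joint's range is limited). The gripper opens to 85 mm and grips with 20 to 120 N. Pads are 22 mm wide; open, the fingers measure 114 mm over their backs; the gripper's body (76 mm by 85 mm) begins 54 mm behind the grasp point. The pads swing forward as they close: fully open they stand 13 mm farther back than shut.
Start: joints at [1.212, 0.615, -0.013, 1.423, 0.008, 1.103, -0.04], TCP at [0.212, -0.615, 0.204] pointing down, gripper open.
Joint ranges: [-3.12, 3.12], [-0.3, 2.06], [-1.34, 1.32], [0.26, 2.42], [-1.36, 4.5], [0.01, 1.98], [-2.84, 2.84]. Speed limits (rad/s): [2.79, 2.79, 3.14, 3.14, 3.14, 3.14, 3.14].

INTERFACE

Orientations are given as a rotation vector (axis times angle).
In Python, from plant import * gives the robot as it stands. Calls block until the motion is done:
- move_ptp(position, orientation): joint-space move of the TCP to a pose.
- line_to(position, orientation=None, rate=0.15, f_stop=None): straight line of the TCP; orientation=None keeps the orientation; rate is the mean speed in m/s. With f_stop (N) it stops when the force on the tool has changed by that much, and returns True; else False.
- move_j(angles): joint-space move.
- command_gripper(opening, force=None): opening from 0.0 (shut) to 1.0 (fully open); force is the grip in N (None keeps the last); returns when the fingers have stopped.
- dwell(seconds).
- inverse_kinematics(position, orientation): joint angles nearest the present ones, or None.
- sense(): the state.
- grab_frame(name): name is "scene" or "top" or "wrist"; returns a dict with "color" (480x640x3 uint8, red, green, blue), "intrinsics" (3x3 intrinsics, pixels), "rvec" (rotation vector, rad) and "tvec" (3), from world to camera coordinates, as OpenCV has them; the wrist camera has in their place "tool_from_camera" (4x4, takes a point from camera to tool coordinates, whose origin is the TCP and whose axes are the flange's). Camera axes: x right, y down, z forward; pixel columns grow to the right and rows downward; lengths in m; the calibration is good to about 2 mm. A picture is of the moment at which its call begins: read the wrist's pose just before it. There is no depth.
A pose or a line that the arm cannot do raises IKError and nothing moves.
- job_done(): hands the job in, once; it reports no verdict.
The state is a dict: "clock": time; "joint_positions": joint angles; "joint_vel": joint speeds; "joint_efforts": joint torques, N m; "tcp_pos": TCP position; "tool_rot": TCP orientation; "ft_force": force on the tool from outside, world axes, zero at the start; "ft_torque": the same for the moment, N m; "width": opening from 0.0 (shut) to 1.0 (fully open).
Only numpy, scipy, OpenCV 4.12 (cv2) and the standard library are available. Lean on these libraries where they do the work, as an engineer would, in place of code of your own. Each camera call takes 0.05 s, during which the arm holds its last target.

## Working session

There is one attempt and no reset: what is moved stays moved. The work goes in short steps, each a Python script; the robot and the scene stay as the last script left them, time stands still between calls to the robot, and variables do not carry over. Pictures are saved under pics/ and viewed, and the job is handed in when it is done.

```bash
ls; mkdir -p pics
python3 - <<'E'
from plant import *
import cv2
s=sense(); print(s)
for n in ["scene","top","wrist"]:
    f=grab_frame(n); cv2.imwrite(f"pics/{n}0.png",f["color"][:,:,::-1])
    print(n,f["intrinsics"],f.get("rvec"),f.get("tvec"),f.get("tool_from_camera"))
E
```

```text
pics
{'clock': 0.0, 'joint_positions': array([ 1.21251342,  0.61593119, -0.0126431 ,  1.42493181,  0.00808352,
        1.1034011 , -0.04037477]), 'joint_vel': array([-1.18732304e-03, -1.99993994e-03, -5.37230354e-05,  8.76894529e-04,
       -2.34784518e-03,  2.98202632e-05, -1.56677033e-04]), 'joint_efforts': array([ 4.79120663e-04, -4.69215488e+01,  2.59408364e-01, -1.71033096e+01,
        1.00133507e-02,  9.57170036e-03,  6.58098216e-06]), 'tcp_pos': array([ 0.21147215, -0.61373565,  0.20271949]), 'tool_rot': array([-3.09588672e+00, -5.18514130e-01,  6.93318158e-04]), 'ft_force': array([ 0.55628713,  0.5771068 , -0.53781958]), 'ft_torque': array([ 0.01194561, -0.04148531,  0.00157165]), 'width': 1.0033019818788544}
scene [[436.29174468   0.         321.71766943]
 [  0.         436.29174468 243.5563429 ]
 [  0.           0.           1.        ]] [ 2.22717105  1.21321225 -0.41873512] [-0.28028216 -0.30139637  1.13694869] None
top [[454.35695737   0.         324.19152816]
 [  0.         454.35695737 240.43212516]
 [  0.           0.           1.        ]] [ 2.13305477 -2.14215012  0.2310384 ] [-0.03049741  0.58551553  0.77097412] None
wrist [[331.32829531   0.         321.09134546]
 [  0.         331.32829531 234.89732182]
 [  0.           0.           1.        ]] None None [[ 6.45410249e-06 -9.50031087e-01 -3.12155305e-01  8.07727449e-02]
 [ 9.99999958e-01 -8.44436623e-05  2.77676545e-04  6.18161728e-04]
 [-2.90160887e-04 -3.12155294e-01  9.50031046e-01 -1.69684266e-01]
 [ 0.00000000e+00  0.00000000e+00  0.00000000e+00  1.00000000e+00]]
```

View pics/scene0.png

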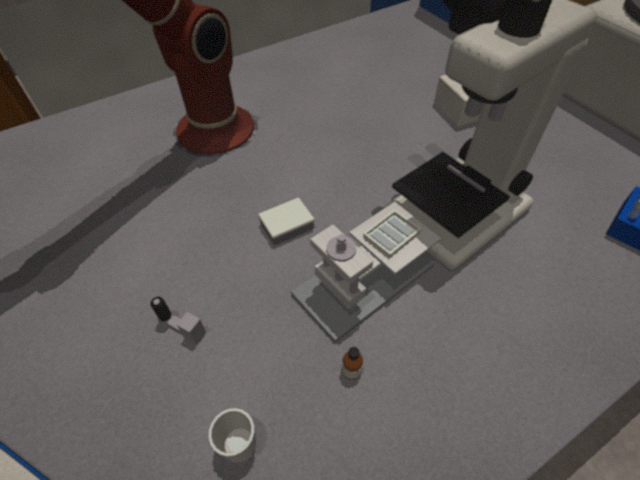

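View pics/top0.png

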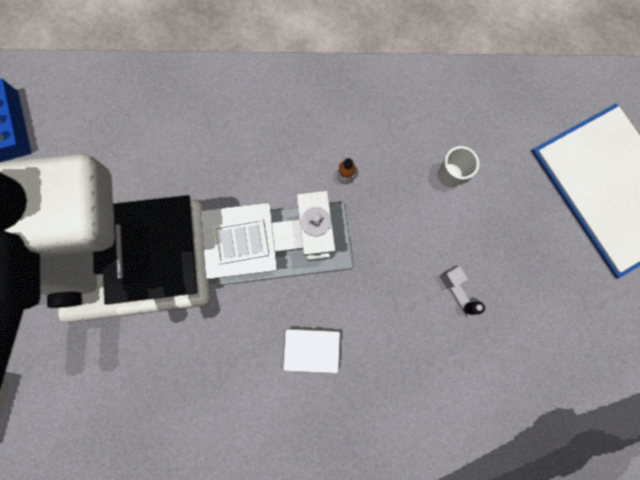

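View pics/wrist0.png

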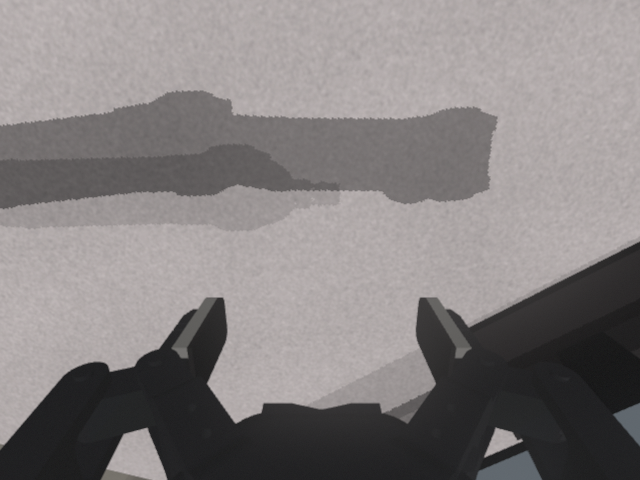

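The top view shows the crank (hub about (457,276), grip about (475,308)), the lift's shaft near (317,220), and the stage and tray to the left. The scene view shows the same layout with the crank near (180,315) and the shaft near (341,240). Next I'll zoom in for measurements.

```bash
cat > h.py <<'E'
import numpy as np, cv2
from scipy.spatial.transform import Rotation as R
from scipy.optimize import least_squares
CAL={"scene":(np.array([[436.29174468,0,321.71766943],[0,436.29174468,243.5563429],[0,0,1]]),np.array([2.22717105,1.21321225,-0.41873512]),np.array([-0.28028216,-0.30139637,1.13694869])),
"top":(np.array([[454.35695737,0,324.19152816],[0,454.35695737,240.43212516],[0,0,1]]),np.array([2.13305477,-2.14215012,0.2310384]),np.array([-0.03049741,0.58551553,0.77097412]))}
def ray(n,uv):
    K,r,t=CAL[n]; Rm=R.from_rotvec(r).as_matrix()
    return -Rm.T@t, Rm.T@np.linalg.inv(K)@np.array([uv[0],uv[1],1.])
def plane(n,uv,z):
    o,d=ray(n,uv); return o+d*(z-o[2])/d[2]
def tri(a,b,n1="scene",n2="top"):
    o1,d1=ray(n1,a);o2,d2=ray(n2,b)
    s=np.linalg.lstsq(np.c_[d1,-d2],o2-o1,rcond=None)[0]
    p,q=o1+s[0]*d1,o2+s[1]*d2
    return (p+q)/2,np.linalg.norm(p-q)
def proj(n,P):
    K,r,t=CAL[n]; return cv2.projectPoints(np.float64(P).reshape(-1,3),r,t,K,None)[0].reshape(-1,2)
K_W=np.array([[331.32829531,0,321.09134546],[0,331.32829531,234.89732182],[0,0,1]])
TFC=np.array([[6.45410249e-06,-9.50031087e-01,-3.12155305e-01,8.07727449e-02],[9.99999958e-01,-8.44436623e-05,2.77676545e-04,6.18161728e-04],[-2.90160887e-04,-3.12155294e-01,9.50031046e-01,-1.69684266e-01],[0,0,0,1]])
def wray(pos,rv,uv):
    Rm=R.from_rotvec(rv).as_matrix()
    o=pos+Rm@TFC[:3,3]; return o,Rm@TFC[:3,:3]@np.linalg.inv(K_W)@np.array([uv[0],uv[1],1.])
def wplane(pos,rv,uv,z):
    o,d=wray(pos,rv,uv); return o+d*(z-o[2])/d[2]
def wproj(pos,rv,P):
    Rm=R.from_rotvec(rv).as_matrix()
    pt=(np.float64(P).reshape(-1,3)-pos)@Rm
    pc=(pt-TFC[:3,3])@TFC[:3,:3]
    q=pc@K_W.T; return q[:,:2]/q[:,2:]
def down(yaw):  # tool z down; tool y at world angle yaw
    y=np.array([np.cos(yaw),np.sin(yaw),0]);z=np.array([0,0,-1.]);x=np.cross(y,z)
    return R.from_matrix(np.c_[x,y,z]).as_rotvec()
def crop(img,x0,y0,w,h,k,fn):
    cv2.imwrite(fn,cv2.resize(img[y0:y0+h,x0:x0+w],None,fx=k,fy=k,interpolation=cv2.INTER_CUBIC))
E
python3 - <<'E'
from h import *
s=cv2.imread("pics/scene0.png");t=cv2.imread("pics/top0.png")
crop(s,140,285,80,60,8,"pics/a1.png");crop(t,430,255,80,60,8,"pics/a2.png")
crop(s,285,210,100,75,8,"pics/a3.png");crop(t,285,180,80,60,8,"pics/a4.png")
print(plane("top",(457,276),.05),plane("top",(474,308),.063),plane("top",(317,221),.16),plane("scene",(341,240),.186))
E
```

```text
[ 0.52016052 -0.27423484  0.05      ] [ 0.46194871 -0.29683802  0.063     ] [ 0.59720802 -0.01849679  0.16      ] [ 0.60359723 -0.01858652  0.186     ]
```

View pics/a1.png

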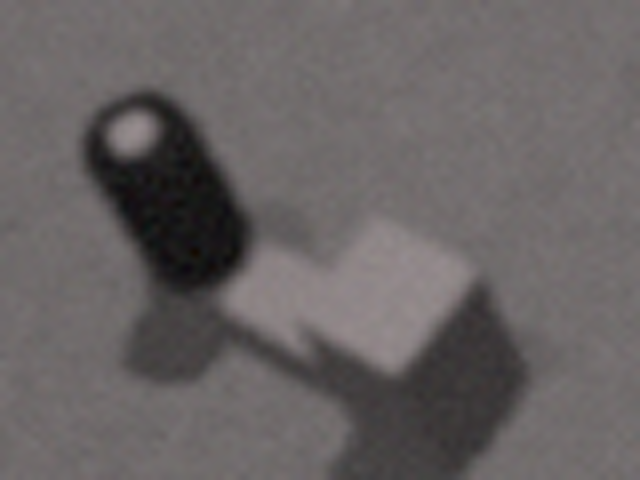

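View pics/a2.png

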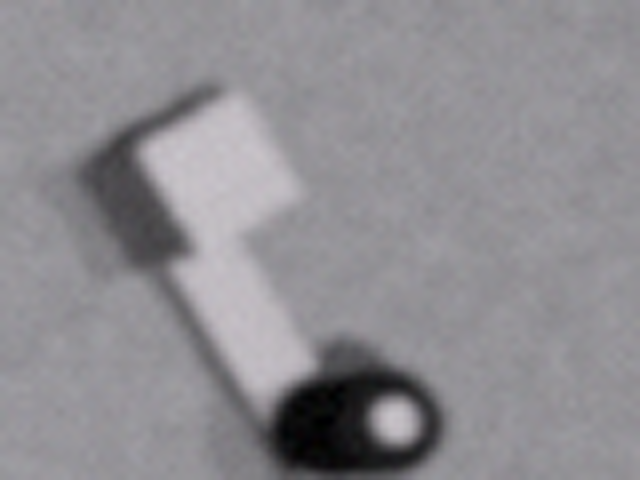

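View pics/a3.png

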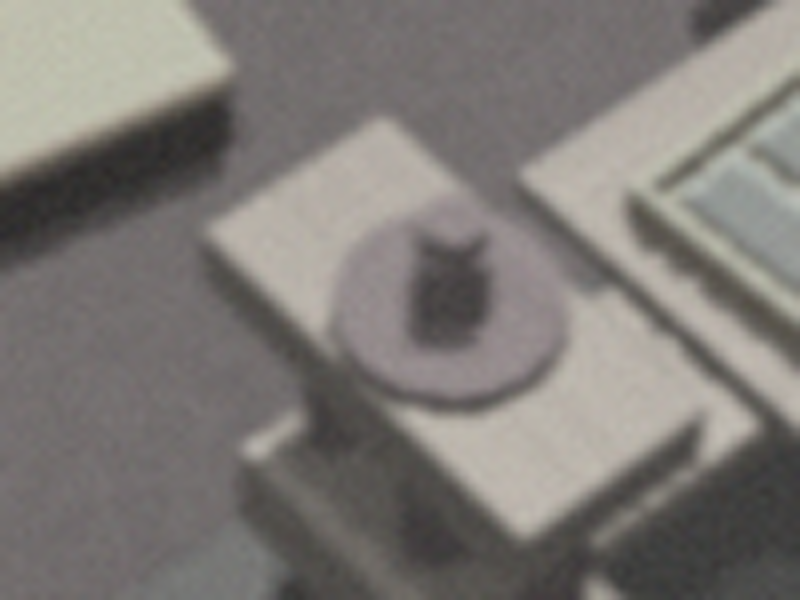

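View pics/a4.png

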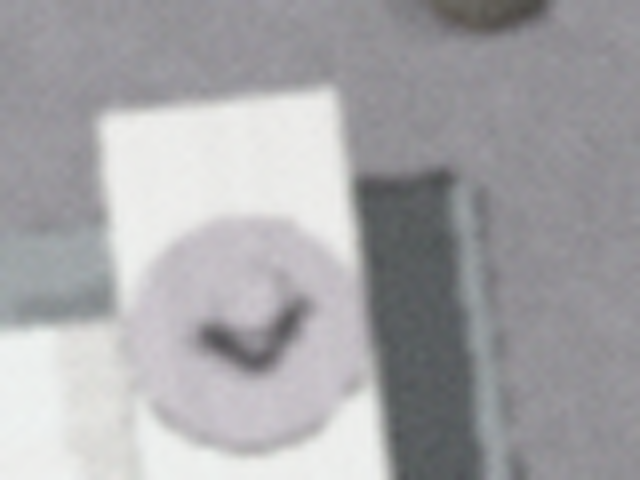

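Run:
```python
from plant import *
from h import *
g=lambda x,y,ox,oy:((x+.5)/8-.5+ox,(y+.5)/8-.5+oy)
for c in [(135,150),(237,92),(303,190),(195,250)]: print("hubtop",plane("top",g(*c,430,255),.05))
for c in [(375,215),(480,275),(400,377),(300,325)]: print("hubsc",plane("scene",g(*c,140,285),.05))
print("grip",plane("top",g(395,420,430,255),.063),plane("scene",g(134,134,140,285),.063))
print("collar",plane("top",g(247,333,285,180),.16),plane("scene",g(450,303,285,210),.16))
print("tri", tri(g(450,303,285,210),g(247,333,285,180)))
s=sense();M=R.from_rotvec(s["tool_rot"]).as_matrix();print("yaw",np.degrees(np.arctan2(M[1,1],M[0,1])))
for p in [(.52,-.274,.2),(.60,-.018,.3)]:
  for y in range(-180,180,30):
    q=inverse_kinematics(np.array(p),down(np.radians(y)))
    print(p,y,None if q is None else np.round(q,2))
```

```text
hubtop [ 0.52513465 -0.25514921  0.05      ]
hubtop [ 0.53833355 -0.2793827   0.05      ]
hubtop [ 0.51587388 -0.29312034  0.05      ]
hubtop [ 0.50237349 -0.2675457   0.05      ]
hubsc [ 0.50217173 -0.26656042  0.05      ]
hubsc [ 0.52790886 -0.2532647   0.05      ]
hubsc [ 0.54096824 -0.27672205  0.05      ]
hubsc [ 0.51823524 -0.28983596  0.05      ]
grip [ 0.46353779 -0.30577371  0.063     ] [ 0.46403362 -0.3025672   0.063     ]
collar [ 0.59690181 -0.01600486  0.16      ] [ 0.59950383 -0.01520511  0.16      ]
tri (array([ 0.59786186, -0.01518147,  0.15796866]), np.float64(0.0019449080766777297))
yaw -70.98673105873442
(0.52, -0.274, 0.2) -180 [ 0.17  0.55  0.45  1.63 -0.27  1.03 -2.44]
(0.52, -0.274, 0.2) -150 [ 0.25  0.53  0.31  1.62 -0.18  1.01 -2.  ]
(0.52, -0.274, 0.2) -120 [ 0.34  0.52  0.16  1.62 -0.1   1.   -1.56]
(0.52, -0.274, 0.2) -90 [ 0.43  0.52  0.02  1.62 -0.01  1.   -1.11]
(0.52, -0.274, 0.2) -60 [ 0.51  0.52 -0.1   1.62  0.06  1.01 -0.66]
(0.52, -0.274, 0.2) -30 [ 0.59  0.53 -0.23  1.61  0.14  1.02 -0.2 ]
(0.52, -0.274, 0.2) 0 [ 0.67  0.54 -0.36  1.61  0.21  1.03
[... 446 characters left out ...]
.46  0.1   1.42 -0.05  1.26 -2.58]
(0.6, -0.018, 0.3) -120 [ 0.04  0.46 -0.07  1.42  0.03  1.26 -2.13]
(0.6, -0.018, 0.3) -90 [ 0.12  0.47 -0.21  1.42  0.1   1.27 -1.67]
(0.6, -0.018, 0.3) -60 [ 0.18  0.48 -0.31  1.41  0.15  1.27 -1.19]
(0.6, -0.018, 0.3) -30 [ 0.25  0.49 -0.43  1.41  0.21  1.28 -0.72]
(0.6, -0.018, 0.3) 0 [ 0.32  0.51 -0.55  1.41  0.27  1.3  -0.24]
(0.6, -0.018, 0.3) 30 [ 0.37  0.53 -0.65  1.41  0.32  1.31  0.23]
(0.6, -0.018, 0.3) 60 [ 0.42  0.55 -0.74  1.41  0.37  1.33  0.71]
(0.6, -0.018, 0.3) 90 [ 0.46  0.57 -0.82  1.4   0.42  1.35  1.2 ]
(0.6, -0.018, 0.3) 120 [ 0.59  0.68 -1.15  1.4   0.61  1.45  1.55]
(0.6, -0.018, 0.3) 150 [ 0.59  0.68 -1.15  1.4   0.61  1.45  2.07]
```

The crops show the hub's top corners, the grip's light cap and the collar clearly. The two views agree within 3 mm: hub (0.521,-0.273), arm at -151.5 degrees, collar (0.598,-0.0155). I'll take a closer look with the wrist camera.

Run:
```python
from plant import *
from h import *
move_ptp(np.array([.521,-.273,.17]),down(np.radians(-61.5)))
s=sense();np.save("v1.npy",np.r_[s["tcp_pos"],s["tool_rot"]]);print(s["clock"],s["tcp_pos"])
f=grab_frame("wrist");cv2.imwrite("pics/w1.png",f["color"][:,:,::-1])
```

```text
1.8417 [ 0.52014309 -0.27514999  0.17009004]
```

View pics/w1.png

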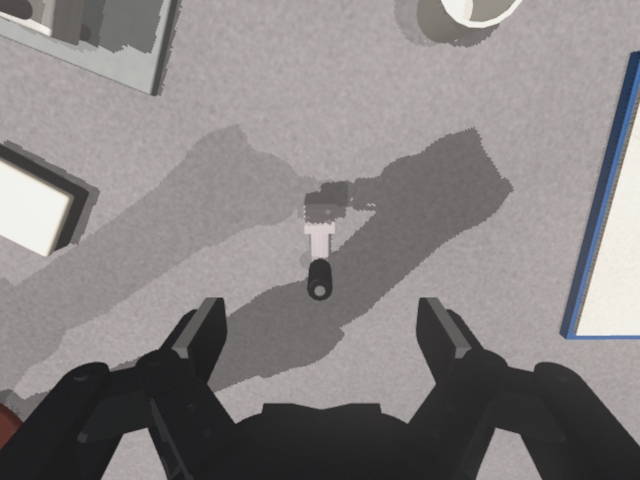

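Run:
```python
from h import *
v=np.load("v1.npy");i=cv2.imread("pics/w1.png")
crop(i,285,170,80,140,4,"pics/w1c.png")
u=R.from_rotvec(v[3:]).as_matrix()
print(wproj(v[:3],v[3:],[[.5214,-.2727,.05],[.4638,-.304,.063],v[:3]]))
```

```text
[[318.43840255 217.22710873]
 [318.77835729 289.06331764]
 [319.90423131 277.14244939]]
```

View pics/w1c.png

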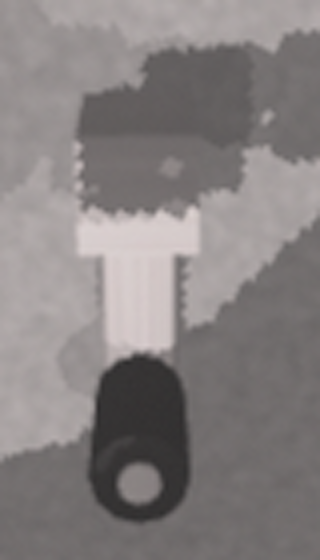

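The wrist view confirms the crank: hub top centre at (319.6,218.6), grip cap at (319.6,290.9), both within about 2 px of prediction. Now I'll grasp the hub.

Run:
```python
from plant import *
from h import *
v=np.load("v1.npy")
a=wplane(v[:3],v[3:],(319.6,218.6),.05);b=wplane(v[:3],v[3:],(319.6,290.9),.063)
print(a,b,np.hypot(*(a-b)[:2]),np.degrees(np.arctan2(*(b-a)[[1,0]])))
c=(a[:2]*2+np.array([.5204,-.2738])+np.array([.5223,-.2716]))/4
print(c)
rv=down(np.radians(-61.5))
line_to(np.r_[c,.022],rv,rate=.12,f_stop=12)
s=sense();print(s["clock"],s["tcp_pos"],s["ft_force"])
command_gripper(0.0,force=60)
s=sense();print(s["clock"],s["tcp_pos"],s["ft_force"],s["width"])
p=s["tcp_pos"];line_to(np.array([p[0],p[1],.12]),rate=.12)
dwell(.2)
s=sense();print(s["clock"],s["tcp_pos"],s["ft_force"],s["ft_torque"],s["width"],s["tool_rot"])
for n in ["scene","top","wrist"]:
    f=grab_frame(n);cv2.imwrite(f"pics/{n}2.png",f["color"][:,:,::-1])
```

```text
[ 0.52076431 -0.27423423  0.05      ] [ 0.46248476 -0.30557308  0.063     ] 0.0661712150686529 -151.7316047736932
[ 0.52105716 -0.27346711]
3.275 [ 0.52170072 -0.27376011  0.02278925] [-0.54817485 -0.0454736   0.14638083]
4.0417 [ 0.52342826 -0.27402881  0.02679258] [-4.50141682  3.08386467 23.88471201] 0.0042515727889492205
5.2083 [ 0.52292209 -0.27381479  0.1191404 ] [ 0.69481136 -1.05557786  0.47507484] [ 0.0141778  -0.01610343  0.06103658] -0.0035083536831936163 [-3.04386296e+00 -7.73062563e-01  2.09639043e-03]
```

View pics/wrist2.png

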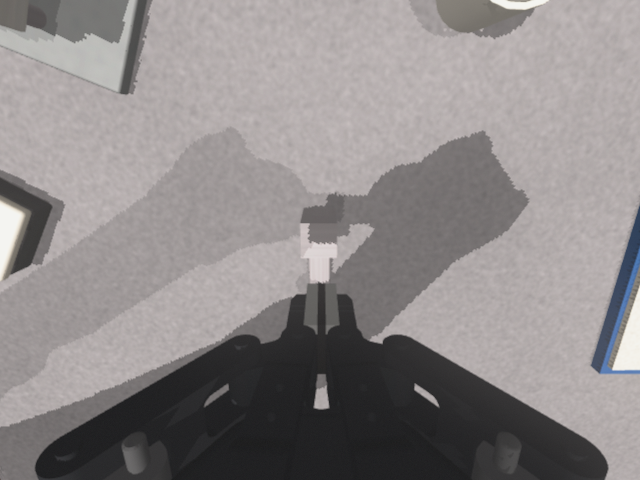

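View pics/scene2.png

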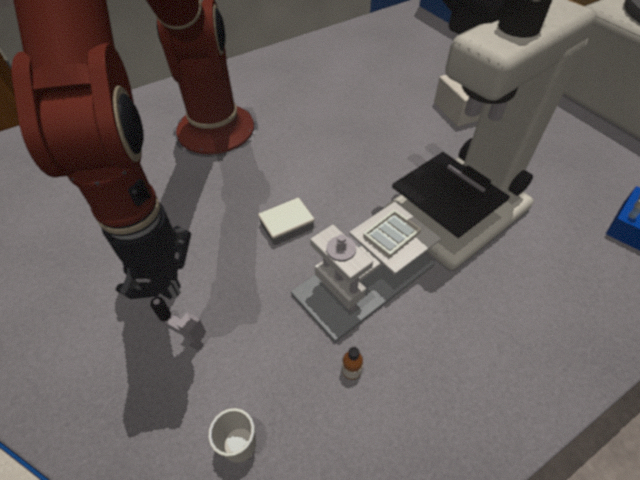

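The gripper shut fully (width about 0), so it missed the hub. I'll check where the crank is now.

Run:
```python
from h import *
s=cv2.imread("pics/scene2.png");t=cv2.imread("pics/top2.png");w=cv2.imread("pics/wrist2.png")
a=cv2.resize(s[270:360,100:220],None,fx=6,fy=6,interpolation=2);cv2.imwrite("pics/b1.png",a)
a=cv2.resize(t[230:330,410:530],None,fx=6,fy=6,interpolation=2);cv2.imwrite("pics/b2.png",a)
a=cv2.resize(w[180:420,230:410],None,fx=2.5,fy=2.5,interpolation=2);cv2.imwrite("pics/b3.png",a)
p=np.array([.52292209,-.27381479,.1191404]);rv=np.array([-3.04386296,-.773062563,.00209639])
print(wproj(p,rv,[[.521,-.2735,.05],[.4625,-.305,.063],p]))
```

```text
[[318.74869406 239.59393608]
 [318.51165576 324.70411368]
 [319.90423131 277.14244939]]
```

View pics/b1.png

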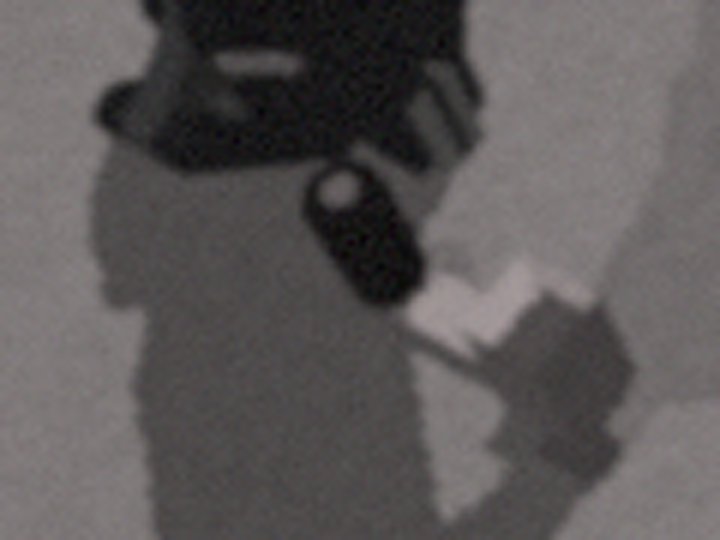

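View pics/b2.png

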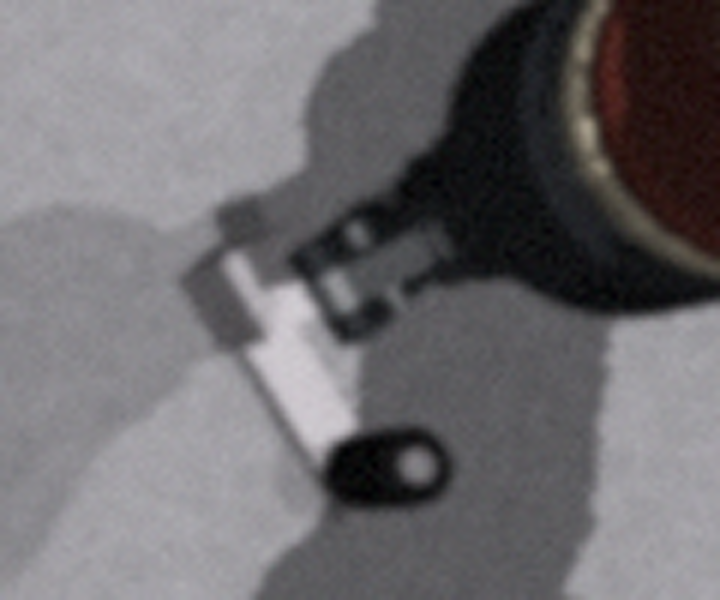

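View pics/b3.png

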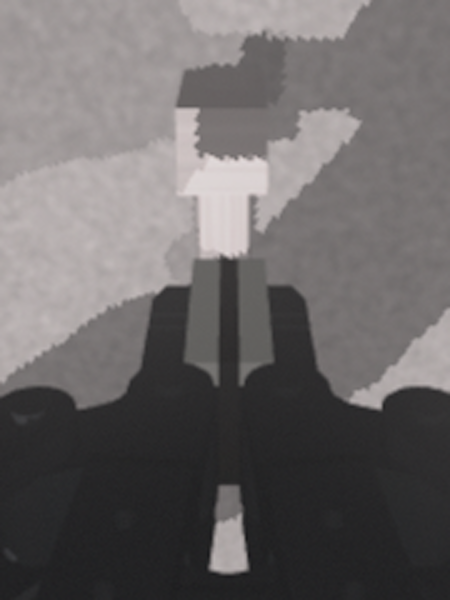

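Run:
```python
from h import *
p=np.array([.52292209,-.27381479,.1191404]);rv=np.array([-3.04386296,-.773062563,.00209639])
M=R.from_rotvec(rv).as_matrix();print(M)
for d in [0,.01,.02,.03]:
  q=p-M[:,2]*d
  print(d,(proj("top",q)-[410,230])*6,(proj("scene",q)-[100,270])*6,(wproj(p,rv,q)-[230,180])*2.5)
```

```text
[[ 8.78810465e-01  4.77168443e-01 -1.56328294e-03]
 [ 4.77169903e-01 -8.78810758e-01  7.31690032e-04]
 [-1.02469048e-03 -1.38896843e-03 -9.99998510e-01]]
0 [[358.58445691 239.39580531]] [[456.43979838 192.38999977]] [[224.76057829 242.85612347]]
0.01 [[371.14143035 234.94461106]] [[446.00385517 172.93949762]] [[224.61479691 263.14231186]]
0.02 [[384.0321762  230.37510122]] [[435.31993657 153.02681914]] [[224.45247051 285.73082012]]
0.03 [[397.27018154 225.68249489]] [[424.37909783 132.63529313]] [[224.27061307 311.0371697 ]]
```

Run:
```python
from h import *
p=np.array([.52292209,-.27381479,.1191404]);rv=np.array([-3.04386296,-.773062563,.00209639])
M=R.from_rotvec(rv).as_matrix()
for sc in [(445,145),(455,150),(430,165)]:
  for tp in [(340,288),(325,275),(350,300)]:
    q,e=tri((100+sc[0]/6,270+sc[1]/6),(410+tp[0]/6,230+tp[1]/6)); print(sc,tp,q,e,"tool",M.T@(q-p))
s=cv2.imread("pics/scene2.png");t=cv2.imread("pics/top2.png")
crop(s,150,280,60,45,12,"pics/c1.png");crop(t,445,255,60,45,12,"pics/c2.png")
```

```text
(445, 145) (340, 288) [ 0.50876368 -0.26943681  0.11930346] 0.0036315602383286375 tool [-0.01035369 -0.01060359 -0.00013772]
(445, 145) (325, 275) [ 0.51140556 -0.26723845  0.12113146] 0.008486004616812043 tool [-0.00698486 -0.01127744 -0.00196824]
(445, 145) (350, 300) [ 0.50622905 -0.27103064  0.11716286] 0.00010188862387536888 tool [-0.01333948 -0.01040939  0.00200567]
(455, 150) (340, 288) [ 0.50941104 -0.26892787  0.11715969] 0.0010853772335817074 tool [-0.00953973 -0.01073897  0.0020054 ]
(455, 150) (325, 275) [ 0.5120431  -0.26673538  0.11895238] 0.005961945181134607 tool [-0.0061823  -0.01141231  0.00021021]
(455, 150) (350, 300) [ 0.50688331 -0.27051647  0.11504047] 0.0024638635679763506 tool [-0.01251699 -0.0105461   0.00412741]
(430, 165) (340, 288) [ 0.508828   -0.27347271  0.11287191] 0.007268691360029135 tool [-0.01221638 -0.00701717  0.00629077]
(430, 165) (325, 275) [ 0.51151371 -0.2712237   0.11481452] 0.012152654712040382 tool [-0.00878498 -0.00771479  0.0043456 ]
(430, 165) (350, 300) [ 0.50625545 -0.27510938  0.1106312 ] 0.0037221830911550705 tool [-0.01525584 -0.00680328  0.0085343 ]
```

View pics/c1.png

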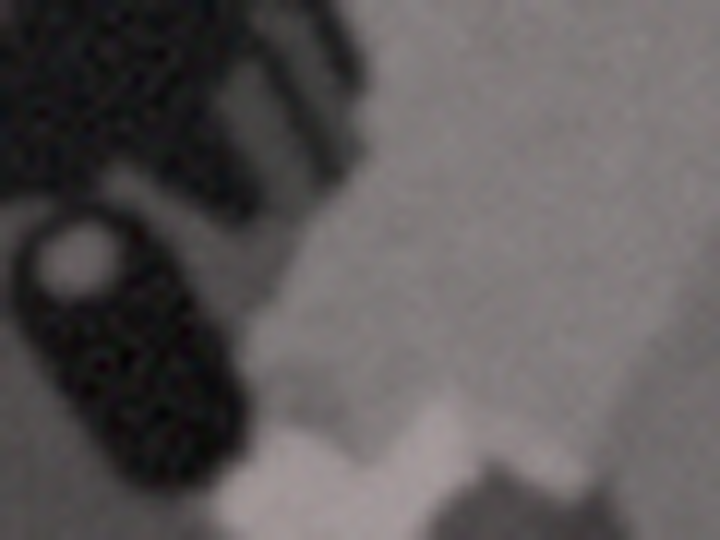

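View pics/c2.png

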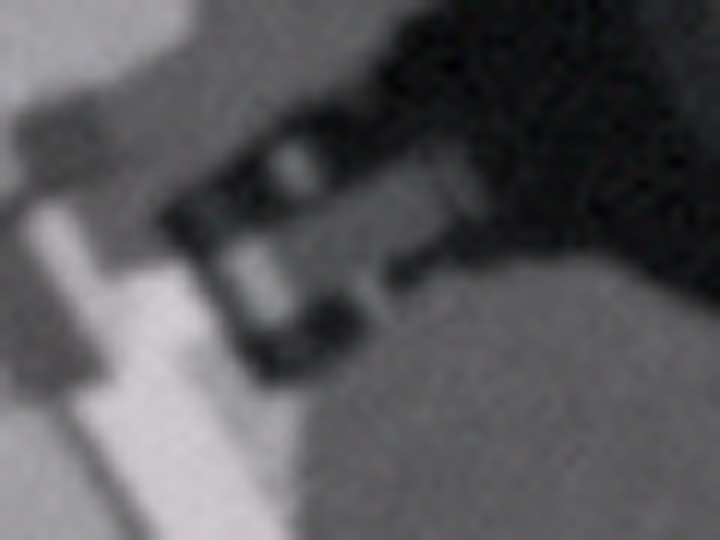

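Run:
```python
from h import *
p=np.array([.52292209,-.27381479,.1191404]);rv=np.array([-3.04386296,-.773062563,.00209639])
M=R.from_rotvec(rv).as_matrix()
for n in CAL:
  print(n,ray(n,(320,240)))
  i=cv2.imread(f"pics/{n}2.png")
  x0,y0=(130,210) if n=="scene" else (420,200)
  k=8;a=cv2.resize(i[y0:y0+75,x0:x0+100] if 0 else i[y0:y0+110 if n=="scene" else y0+100,x0:x0+100],None,fx=5.4,fy=5.4,interpolation=2)
  a=cv2.convertScaleAbs(a,alpha=2,beta=20)
  P=[p,p+M[:,0]*.02,p+M[:,1]*.02,p-M[:,2]*.054]
  q=((proj(n,P)-[x0,y0]+.5)*5.4).astype(int)
  for j,c in zip((1,2,3),[(0,0,255),(0,255,0),(255,0,0)]): cv2.line(a,tuple(map(int,q[0])),tuple(map(int,q[j])),c,1)
  cv2.imwrite(f"pics/d_{n}.png",a)
```

```text
scene (array([ 0.93756702, -0.26574854,  0.71581841]), array([-0.52255859,  0.32697998, -0.78746336]))
top (array([ 0.43317818, -0.00796016,  0.86628686]), array([ 0.18528673, -0.02108482, -0.98250204]))
```

View pics/d_scene.png

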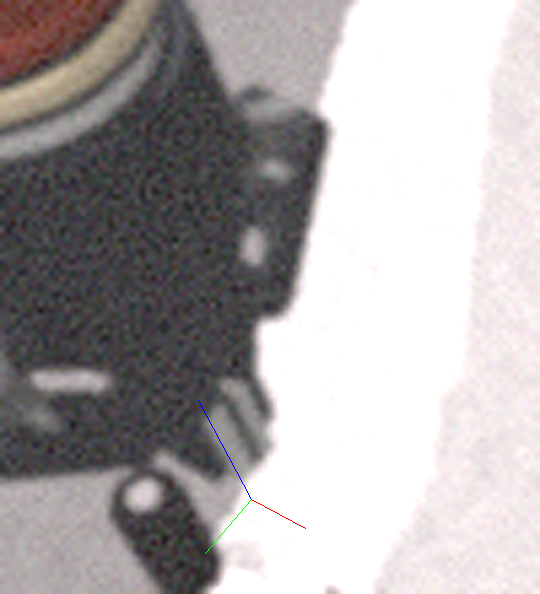

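View pics/d_top.png

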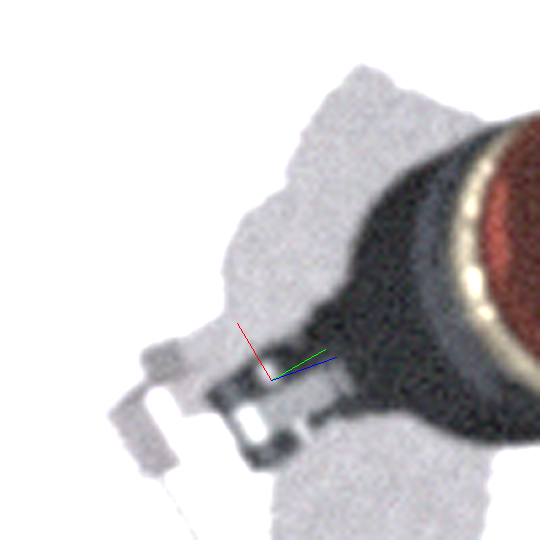

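The scene and wrist views put the shut fingertips about 20 mm short of the reported TCP. That would fit the 24 N push, with the fingers closing on the hub's top. I'll check directly with a gentle touch on bare bench beside the crank.

Run:
```python
from plant import *
from h import *
s=sense();p=s["tcp_pos"];rv=down(np.radians(-61.5))
q=np.array([.521+.075*.879,-.2735+.075*.477])
line_to(np.r_[q,.06],rv,rate=.15)
r=line_to(np.r_[q,-.03],rv,rate=.05,f_stop=4)
s=sense();print(r,s["clock"],s["tcp_pos"],s["ft_force"],s["width"],np.degrees(R.from_rotvec(s["tool_rot"]).as_matrix()[:,2]))
for n in ["scene","top","wrist"]:
    f=grab_frame(n);cv2.imwrite(f"pics/{n}3.png",f["color"][:,:,::-1])
```

```text
True 7.7417 [ 0.58684044 -0.23766617 -0.02720183] [-0.80145699 -0.10354336  4.24719124] -0.00137564197274458 [-2.96132876e-02  9.79297756e-03 -5.72957710e+01]
```

View pics/scene3.png

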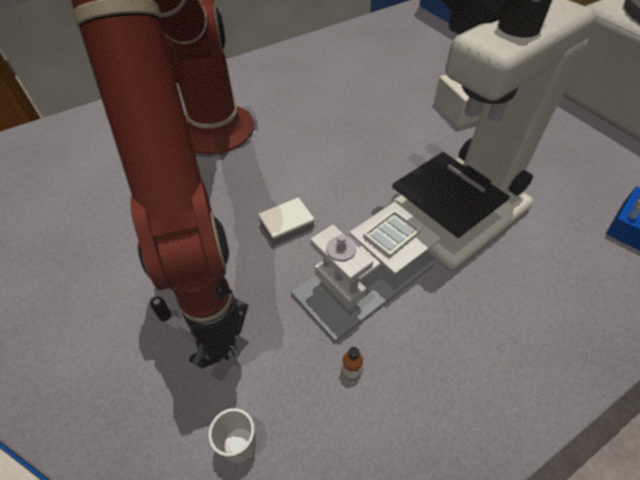

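View pics/top3.png

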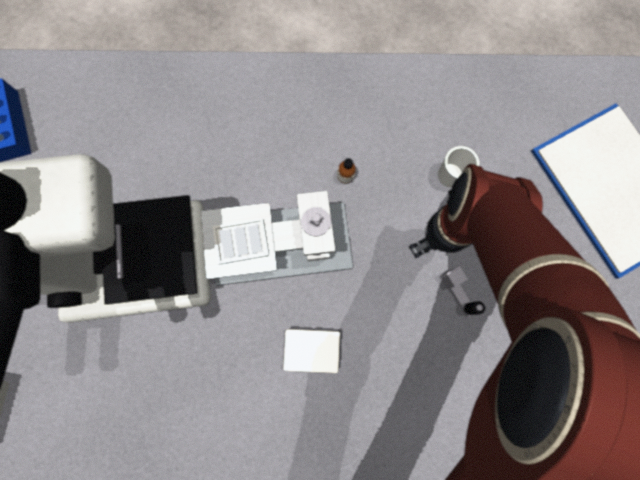

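View pics/wrist3.png

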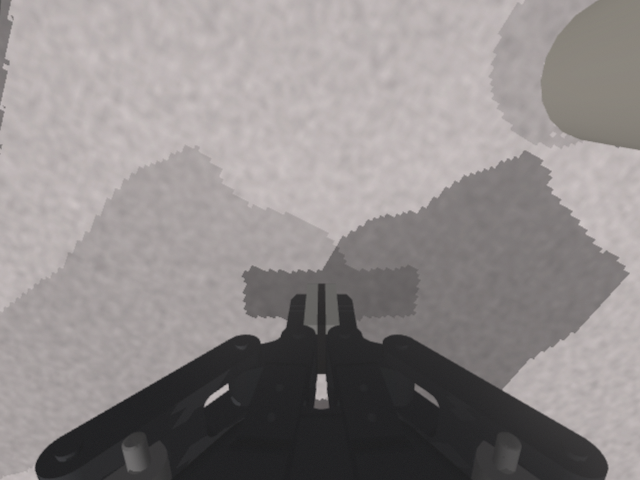

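Run:
```python
from h import *
p=np.array([.58684,-.237666,-.0272]);rv=down(np.radians(-61.5));M=R.from_rotvec(rv).as_matrix()
for d in (0,.0265):
 for x in (-.011,0,.011):
  q=p-M[:,2]*d+M[:,0]*x; print(d,x,proj("top",q),proj("scene",q),wproj(p,rv,q))
for n,(x0,y0) in {"scene":(180,320),"top":(400,220),"wrist":(280,270)}.items():
  a=cv2.resize(cv2.imread(f"pics/{n}3.png")[y0:y0+60,x0:x0+80],None,fx=8,fy=8,interpolation=2)
  a=cv2.convertScaleAbs(a,alpha=2,beta=20);cv2.imwrite(f"pics/e_{n}.png",a)
```

```text
0 -0.011 [[427.61467225 251.85297577]] [[225.61850162 357.22174385]] [[319.92557779 294.61620701]]
0 0 [[424.78650196 247.1083793 ]] [[230.61962735 360.03188129]] [[319.90423131 277.14244939]]
0 0.011 [[421.96836493 242.38061483]] [[235.66285222 362.86567429]] [[319.88208371 259.01290292]]
0.0265 -0.011 [[431.05714259 249.68092449]] [[222.89380098 351.09106848]] [[319.7628256  320.38948614]]
0.0265 0 [[428.13966899 244.8010473 ]] [[228.02181479 353.9526914 ]] [[319.73468032 300.73629517]]
0.0265 0.011 [[425.23284869 239.9389892 ]] [[233.1941976  356.83907387]] [[319.70531025 280.2278524 ]]
```

View pics/e_scene.png

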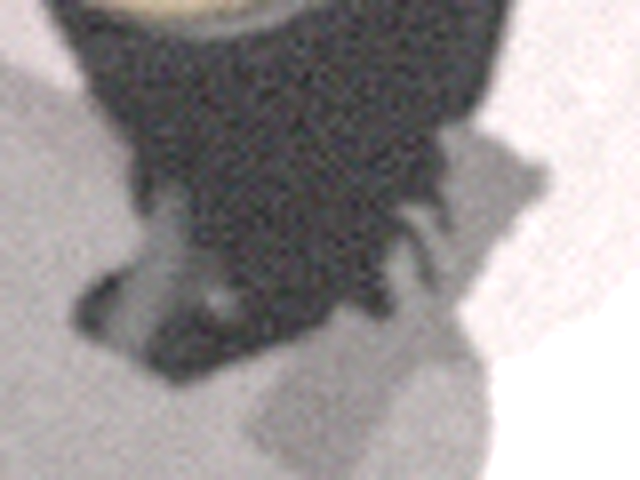

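View pics/e_top.png

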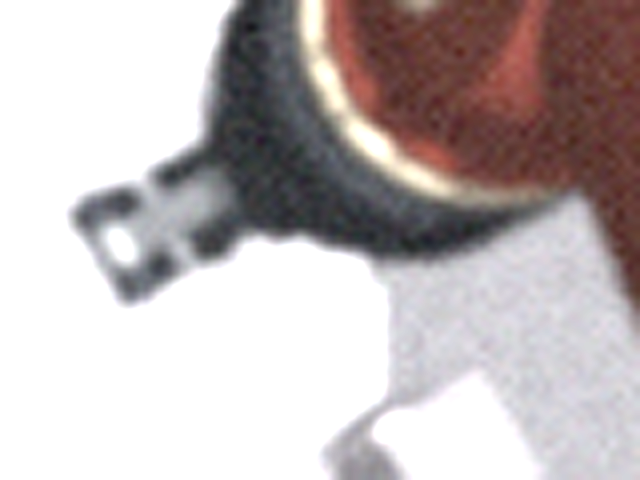

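View pics/e_wrist.png

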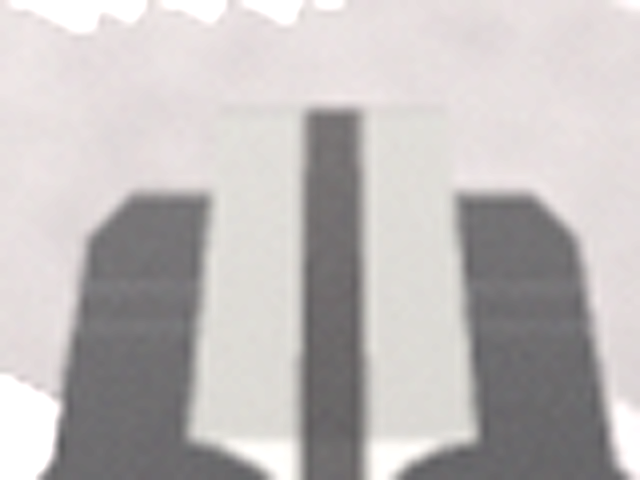

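The bench touch came at TCP z = -0.027, so the real fingertips sit about 26.5 mm short of the reported TCP. The sideways position agrees with the images. From here I'll use that measured offset and retry the grasp.

```bash
cat >> h.py <<'E'
TIP=0.0265   # tip height = tcp z + TIP (measured by bench touch)
E
python3 - <<'E'
from plant import *
from h import *
rv=down(np.radians(-61.5));M=R.from_rotvec(rv).as_matrix()
s=sense();p=s["tcp_pos"]
line_to(np.r_[p[:2],.07],rate=.2)
command_gripper(1.0)
c=np.array([.521,-.2738])
line_to(np.r_[c,.07],rv,rate=.15)
r=line_to(np.r_[c,.018-TIP],rv,rate=.1,f_stop=12)
s=sense();print(r,s["clock"],s["tcp_pos"],s["ft_force"],s["width"])
command_gripper(0.0,force=60)
s=sense();print(s["clock"],s["tcp_pos"],s["ft_force"],s["width"])
line_to(np.r_[c,.10],rv,rate=.12)
dwell(.2)
s=sense();print(s["clock"],s["tcp_pos"],s["ft_force"],s["ft_torque"],s["width"],s["tool_rot"])
for n in ["scene","top","wrist"]:
    f=grab_frame(n);cv2.imwrite(f"pics/{n}4.png",f["color"][:,:,::-1])
E
```

```text
False 10.9 [ 0.52163138 -0.27398354 -0.00797074] [-0.13626857 -0.6291069  -0.34202966] 1.0021956015777875
11.4667 [ 0.5214117  -0.27387028 -0.00802873] [0.61391714 1.15933363 2.36461369] 0.3238830153427948
12.7167 [ 0.52050968 -0.27355625  0.09912077] [ 0.2260926  -0.46466651 -2.08050696] [ 0.058696   -0.03472094 -0.04158337] 0.31758868121414774 [-3.04380120e+00 -7.73104525e-01  2.06339740e-03]
```

View pics/wrist4.png

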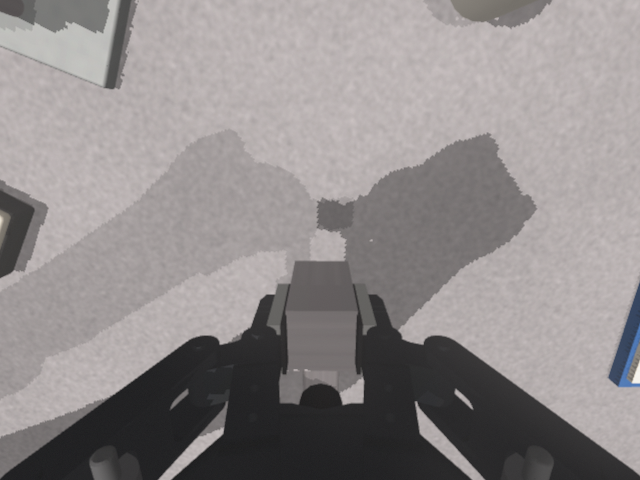

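View pics/scene4.png

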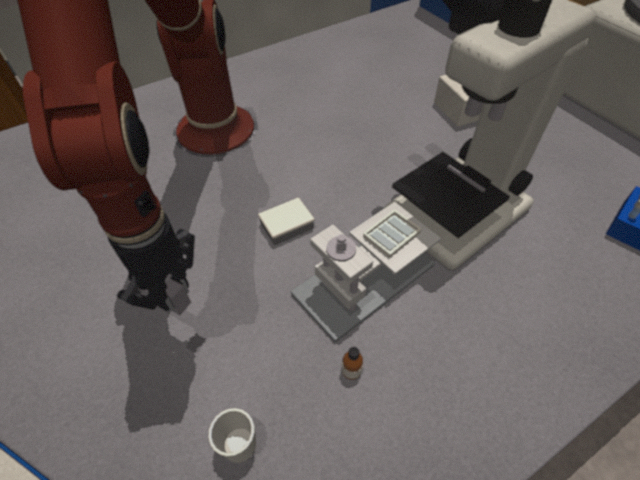

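The hub is held (width 0.32, about 27 mm) and the crank is off the bench. Next I'll look at the shaft from above with the crank in hand.

Run:
```python
from plant import *
from h import *
s=sense();p=s["tcp_pos"];rv=down(np.radians(-61.5));M=R.from_rotvec(rv).as_matrix()
print(wproj(p,s["tool_rot"],[p+M@np.array(q) for q in [(.014,0,-.058),(-.014,0,-.058),(.014,0,-.008),(.014,.014,-.058),(.014,-.014,-.058)]]))
line_to(np.r_[p[:2],.25],rv,rate=.25)
move_ptp(np.array([.548,-.043,.25]),rv); dwell(.2)
s=sense();np.save("v5.npy",np.r_[s["tcp_pos"],s["tool_rot"]]);print(s["clock"],s["tcp_pos"],s["width"])
for n in ["wrist","top"]:
    f=grab_frame(n);cv2.imwrite(f"pics/{n}5.png",f["color"][:,:,::-1])
i=cv2.imread("pics/wrist5.png")
print(wproj(s["tcp_pos"],s["tool_rot"],[[.598,-.0155,.16],[.598,-.0155,.186]]))
```

```text
[[319.30447799 309.53299887]
 [319.41793305 369.66119124]
 [319.81895647 259.53235813]
 [355.84465523 309.53949949]
 [282.76649034 309.52649865]]
14.7417 [ 0.54794413 -0.04545369  0.24975452] 0.32039580364528375
[[316.609851   156.89802417]
 [316.16320533 160.2615386 ]]
```

View pics/wrist5.png

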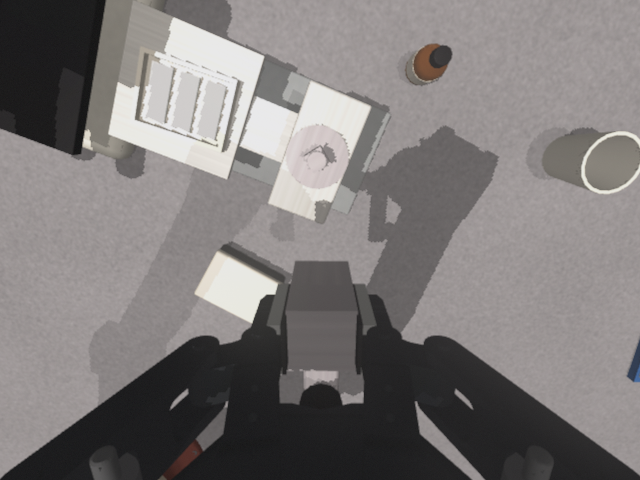

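Run:
```python
from h import *
i=cv2.imread("pics/wrist5.png");a=cv2.resize(i[118:193,270:370],None,fx=8,fy=8,interpolation=2);cv2.imwrite("pics/w5c.png",cv2.convertScaleAbs(a,alpha=1.1,beta=-20))
```

```text
(no output)
```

View pics/w5c.png

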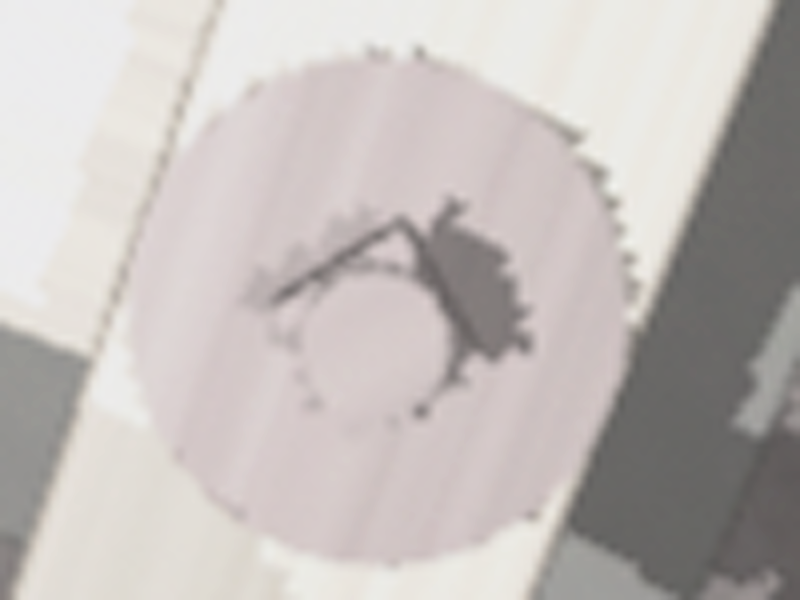

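The shaft is clear in this crop: collar circle centred at crop (380,308), pilot top at (378,347), and two edges of the square meeting at (402,220), running to (272,303) and (480,345).

Run:
```python
from h import *
v=np.load("v5.npy");g=lambda x,y:((x+.5)/8-.5+270,(y+.5)/8-.5+118)
W=lambda x,y,z:wplane(v[:3],v[3:],g(x,y),z)
col=W(380,308,.16);pil=W(378,347,.186);print("collar",col,"pilot",pil)
A,B,C=W(272,303,.18),W(402,222,.18),W(480,345,.18)
for a,b in((A,B),(B,C)): print(np.linalg.norm(b-a),np.degrees(np.arctan2(*(b-a)[[1,0]]))%90)
i=cv2.imread("pics/top5.png");a=cv2.resize(i[180:240,280:360],None,fx=8,fy=8,interpolation=2);cv2.imwrite("pics/t5c.png",a)
# platform / lift y axis from the head block
```

```text
collar [ 0.59871462 -0.01551148  0.16      ] pilot [ 0.59780832 -0.01610994  0.186     ]
0.013379680210077403 59.31440756691234
0.012586340694293577 61.485394382849265
```

View pics/t5c.png

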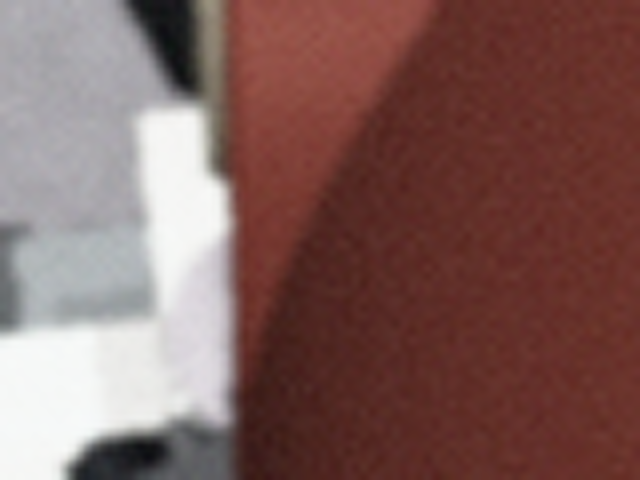

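Both edges of the square read about 60 degrees (mod 90) and the axis is at (0.598,-0.0157), in agreement with the fixed cameras. I'll align the socket (jaw yaw -29.6 degrees), correct the position error from the sensed pose, and lower until contact.

Run:
```python
from plant import *
from h import *
ax=np.array([.5981,-.0157]);rv=down(np.radians(-29.6))
def mean(n=8):
    a=[]
    for _ in range(n): a.append(sense()["tcp_pos"])
    return np.mean(a,0),np.std(a,0)
move_ptp(np.r_[ax,.215],rv);dwell(.3)
m,sd=mean();print(sense()["clock"],m,sd)
cmd=ax+(ax-m[:2])
line_to(np.r_[cmd,.20],rv,rate=.1);dwell(.25)
m,sd=mean();print(sense()["clock"],m,sd,sense()["ft_force"])
cmd=cmd+(ax-m[:2])
M=R.from_rotvec(sense()["tool_rot"]).as_matrix();print("yaw",np.degrees(np.arctan2(M[1,1],M[0,1])))
r=line_to(np.r_[cmd,.151],rv,rate=.04,f_stop=8)
s=sense();print(r,s["clock"],s["tcp_pos"],s["ft_force"],s["ft_torque"],s["width"],cmd)
np.save("cmd.npy",cmd)
```

```text
15.6333 [ 0.59797257 -0.01625423  0.21586198] [1.11022302e-16 3.46944695e-18 2.77555756e-17]
16.1833 [ 0.5985697  -0.01514814  0.20053458] [1.11022302e-16 3.46944695e-18 5.55111512e-17] [-0.31164437  0.70538656 -2.827647  ]
yaw -29.605628464799796
True 17.375 [ 0.59752764 -0.0156844   0.15196878] [-0.235634   -0.01649226  4.20249858] [-0.01442249 -0.0228482  -0.00762432] 0.31894944931067987 [ 0.59775773 -0.01569763]
```

The crank went down to TCP z = 0.152, which puts its underside at about 0.160, so it is seated on the first try. I'll release it and check, and also measure the stage height.

Run:
```python
from plant import *
from h import *
cmd=np.load("cmd.npy");rv=down(np.radians(-29.6))
command_gripper(1.0)
s=sense();print(s["clock"],s["ft_force"])
line_to(np.r_[cmd,.26],rv,rate=.2)
# back off so that the wrist camera sees the crank and the platform
M=R.from_rotvec(rv).as_matrix()
line_to(np.r_[cmd-M[:2,0]*.03,.27],rv,rate=.15);dwell(.2)
s=sense();np.save("v6.npy",np.r_[s["tcp_pos"],s["tool_rot"]]);print(s["clock"],s["tcp_pos"])
for n in ["wrist","scene"]:
    f=grab_frame(n);cv2.imwrite(f"pics/{n}6.png",f["color"][:,:,::-1])
i=cv2.imread("pics/scene0.png");crop(i,340,150,180,125,4.4,"pics/g1.png")
i=cv2.imread("pics/top0.png");crop(i,90,180,200,130,4,"pics/g2.png")
```

```text
17.975 [ 0.56468035 -0.21985168 -0.3492312 ]
19.2333 [ 0.58297432 -0.04051392  0.26935691]
```

View pics/wrist6.png

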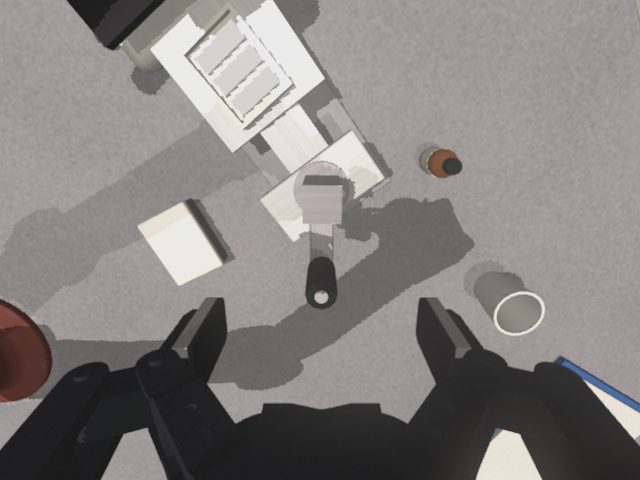

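View pics/g1.png

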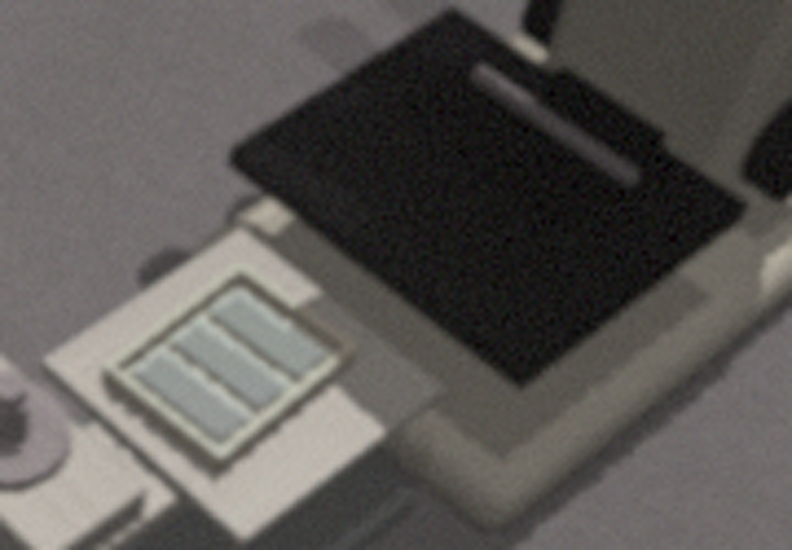

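View pics/g2.png

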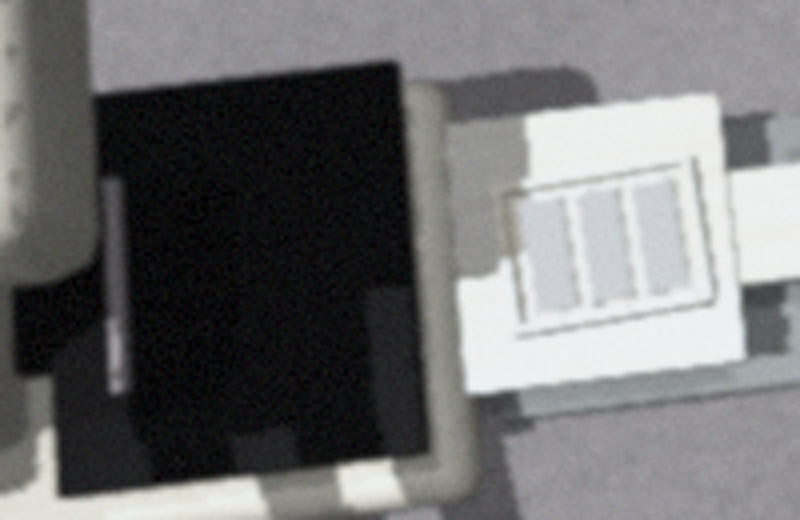

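Run:
```python
from h import *
gs=lambda x,y:((x+.5)/4.4-.5+340,(y+.5)/4.4-.5+150)
gt=lambda x,y:((x+.5)/4-.5+90,(y+.5)/4-.5+180)
for a,b in [((42,360),(747,357)),((245,540),(718,95)),((438,385),(443,120)),((242,228),(465,393))]:
    q,e=tri(gs(*a),gt(*b));print("plat",q,e)
for a,b in [((522,385),(400,63)),((232,155),(428,455))]:
    q,e=tri(gs(*a),gt(*b));print("stage",q,e)
i=cv2.imread("pics/scene0.png");j=cv2.imread("pics/top0.png")
f=lambda a:cv2.convertScaleAbs(a,alpha=5,beta=-20)
crop(f(i),385,150,100,90,7,"pics/k1.png");crop(f(j),130,185,90,125,4.8,"pics/k2.png")
```

```text
plat [0.53061465 0.05187776 0.08445713] 0.0023893829217663397
plat [0.64828599 0.06681906 0.08276944] 0.003659906360036053
plat [0.63402134 0.18389731 0.08685509] 0.0022798145146877657
plat [0.51563043 0.17228265 0.08241343] 0.0018587346321533279
stage [0.6576761  0.20235955 0.09851852] 0.0016441824328188553
stage [0.48865454 0.18378227 0.09921167] 0.004286932886024235
```

View pics/k1.png

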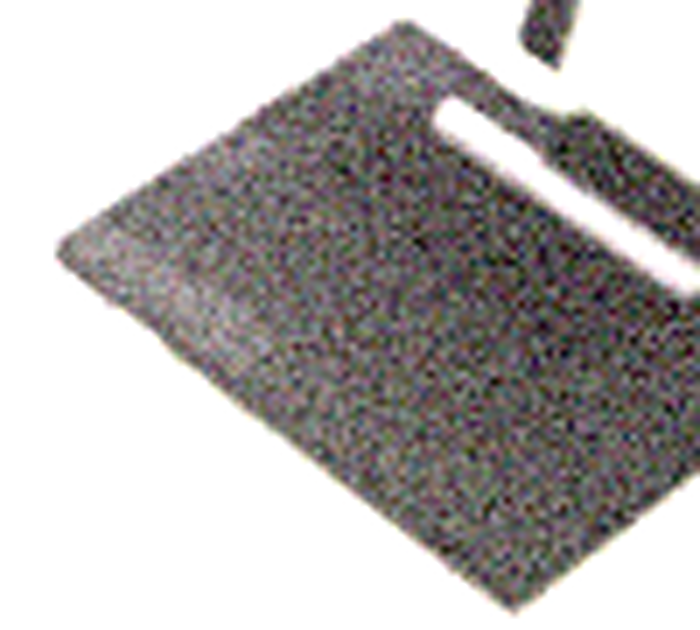

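View pics/k2.png

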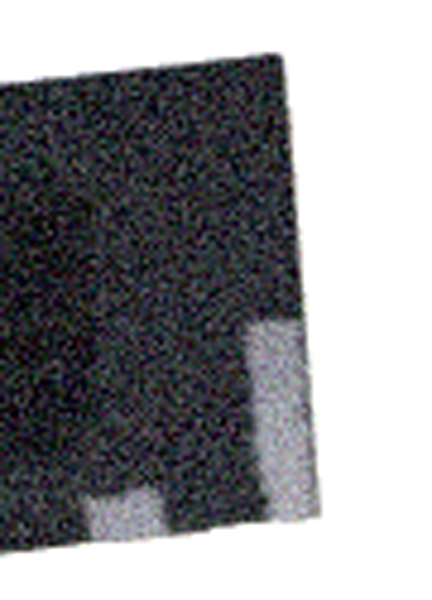

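Run:
```python
from h import *
f=lambda a:cv2.convertScaleAbs(a,alpha=4,beta=-20)
i=cv2.imread("pics/wrist5.png");j=cv2.imread("pics/wrist6.png")
crop(f(i),0,0,160,180,4.4,"pics/m1.png");crop(f(j),50,0,140,80,5.5,"pics/m2.png")
```

```text
(no output)
```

View pics/m1.png

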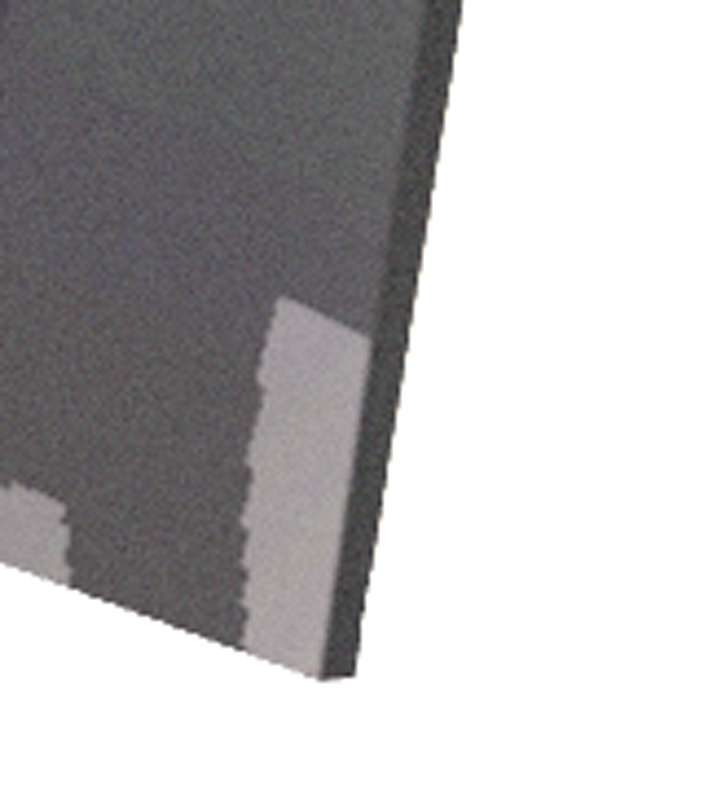

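View pics/m2.png

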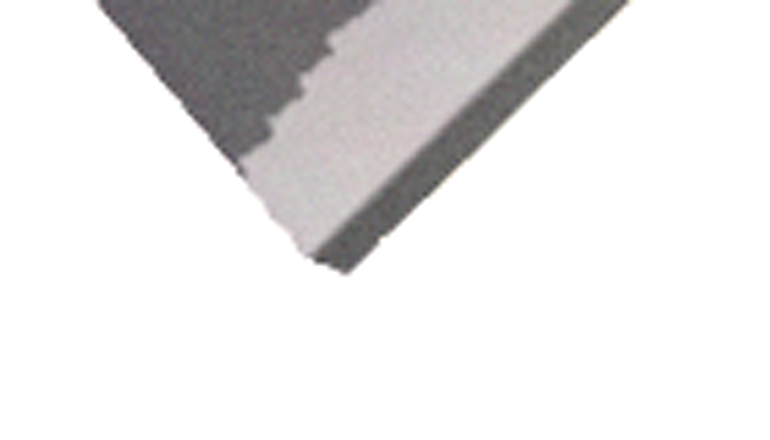

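The wrist crops separate the stage's top edge from its side face. In wrist5 the top corner is at crop (322,680) and the bottom corner at (355,672). In wrist6 they are at (312,256) and (347,273).

Run:
```python
from h import *
v5,v6=np.load("v5.npy"),np.load("v6.npy")
g5=lambda x,y:((x+.5)/4.4-.5,(y+.5)/4.4-.5); g6=lambda x,y:((x+.5)/5.5-.5+50,(y+.5)/5.5-.5)
def vert(o,d,xy): # height on ray closest to vertical line at xy
    s=np.linalg.lstsq(d[:2,None],xy-o[:2],rcond=None)[0][0]; q=o+s*d; return q
def tri2(r1,r2):
    s=np.linalg.lstsq(np.c_[r1[1],-r2[1]],r2[0]-r1[0],rcond=None)[0];p,q=r1[0]+s[0]*r1[1],r2[0]+s[1]*r2[1];return (p+q)/2,np.linalg.norm(p-q)
gs=lambda x,y:((x+.5)/7-.5+385,(y+.5)/7-.5+150)
for v,t,b in((v5,g5(322,681),g5(355,674)),(v6,g6(312,257),g6(347,273))):
    rb=wray(v[:3],v[3:],b);rt=wray(v[:3],v[3:],t)
    for zb in(.0985,.0995):
      xy=(rb[0]+rb[1]*(zb-rb[0][2])/rb[1][2])[:2]; print("bottom xy",xy,"top",vert(*rt,xy))
    print("top corner w/ scene",tri2(rt,ray("scene",gs(60,240))),"bottom w/ top cam", tri2(rb,ray("top",((428+.5)/4-.5+90,(455+.5)/4-.5+180))))
# same for platform corner (x small,y small)/(x small,y large)
G=lambda x,y:((x+.5)/4.4-.5+340,(y+.5)/4.4-.5+150)
for v,c in((v5,[(228,178),(108,132)]),(v6,[(234,151),(151,45)])):
  for u,sc in zip(c,[(42,360),(242,228)]): print("plat",tri2(wray(v[:3],v[3:],u),ray("scene",G(*sc))),wplane(v[:3],v[3:],u,.085))
```

```text
bottom xy [0.49082512 0.18046312] top [0.4902943  0.18009785 0.10875048]
bottom xy [0.49122593 0.17987712] top [0.49069677 0.17951298 0.10971853]
top corner w/ scene (array([0.48506688, 0.18999134, 0.09533044]), np.float64(0.0033145048403789797)) bottom w/ top cam (array([0.48819703, 0.18383687, 0.09228438]), np.float64(0.0005792801794170989))
bottom xy [0.49024053 0.18150164] top [0.49057797 0.18179567 0.10803472]
bottom xy [0.49063164 0.18105478] top [0.49096809 0.18134795 0.10900672]
top corner w/ scene (array([0.48890616, 0.18599241, 0.10157479]), np.float64(0.0030412331135283347)) bottom w/ top cam (array([0.48807265, 0.18362787, 0.09315094]), np.float64(0.0005280193704583219))
plat (array([0.53236849, 0.05108161, 0.08718976]), np.float64(0.0014337520751454636)) [0.53131436 0.05092875 0.085     ]
plat (array([0.51740241, 0.17096106, 0.08474073]), np.float64(0.001165302754000559)) [0.51731793 0.17021788 0.085     ]
plat (array([0.53233001, 0.0524377 , 0.08593328]), np.float64(0.0006745523640690552)) [0.53235302 0.05271661 0.085     ]
plat (array([0.51881932, 0.17130202, 0.08613428]), np.float64(0.0015296613009688734)) [0.5189198  0.17239991 0.085     ]
```

The stage plate is about 10 mm thick, but mixing cameras leaves 102–109 mm for its top. I'll do a proper two-view measurement with the wrist camera while the hand is free, using the platform (known 85 mm) as reference.

Run:
```python
from plant import *
from h import *
rv=down(0.0)
for k,x in enumerate((.51,.67)):
    P=np.array([x,.07,.23])
    (move_ptp if k==0 else line_to)(P,rv);dwell(.3)
    s=sense();np.save(f"v7{k}.npy",np.r_[s["tcp_pos"],s["tool_rot"]]);print(s["clock"],s["tcp_pos"])
    f=grab_frame("wrist");cv2.imwrite(f"pics/w7{k}.png",f["color"][:,:,::-1])
    i=f["color"][:,:,::-1].copy()
```

```text
20.25 [0.51069581 0.06910327 0.23007249]
21.8167 [0.66977986 0.06997075 0.23033295]
```

View pics/w70.png

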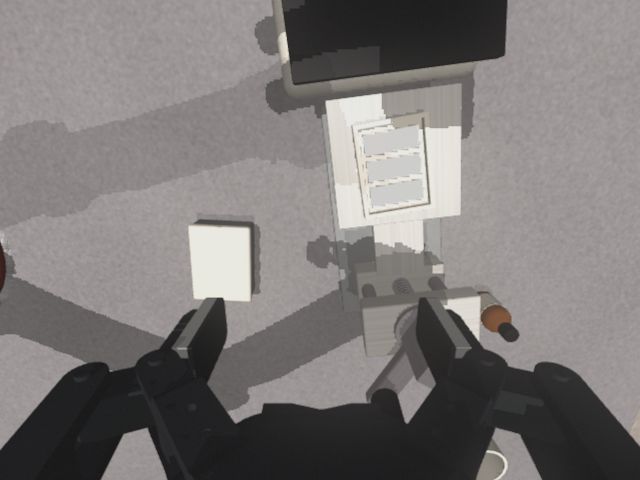

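View pics/w71.png

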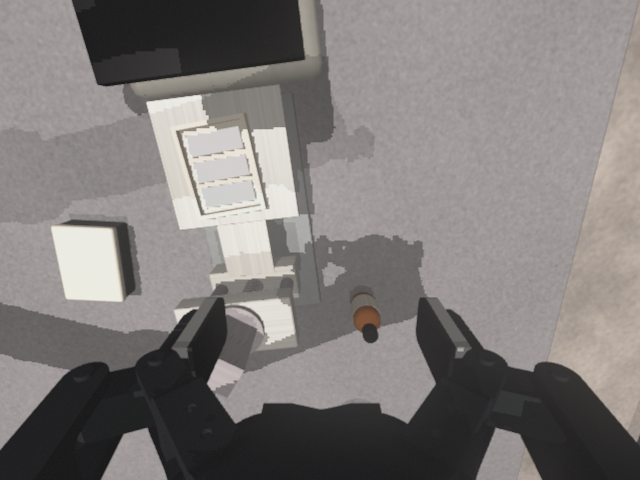

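Run:
```python
from h import *
out=[]
for k,(cs) in enumerate([[(292,82),(504,56)],[(99,82),(303,57)]]):
    i=cv2.imread(f"pics/w7{k}.png")
    for c in cs:
        x,y=c[0]-16,c[1]-16
        out.append(cv2.convertScaleAbs(cv2.resize(i[y:y+32,x:x+32],None,fx=9,fy=9,interpolation=2),alpha=3,beta=-20))
cv2.imwrite("pics/n1.png",np.vstack([np.hstack(out[:2]),np.hstack(out[2:])]))
out=[]
for k,cs in enumerate([[(328,100),(462,84),(340,228),(460,214)],[(148,100),(283,87),(181,228),(298,215)]]):
    i=cv2.imread(f"pics/w7{k}.png")
    for c in cs:
        x,y=c[0]-12,c[1]-12
        out.append(cv2.resize(i[y:y+24,x:x+24],None,fx=8,fy=8,interpolation=2))
cv2.imwrite("pics/n2.png",np.vstack([np.hstack(out[:4]),np.hstack(out[4:])]))
```

```text
(no output)
```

View pics/n1.png

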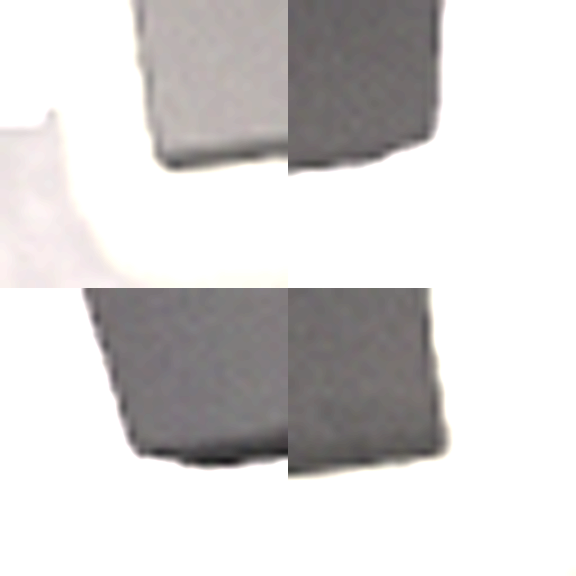

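View pics/n2.png

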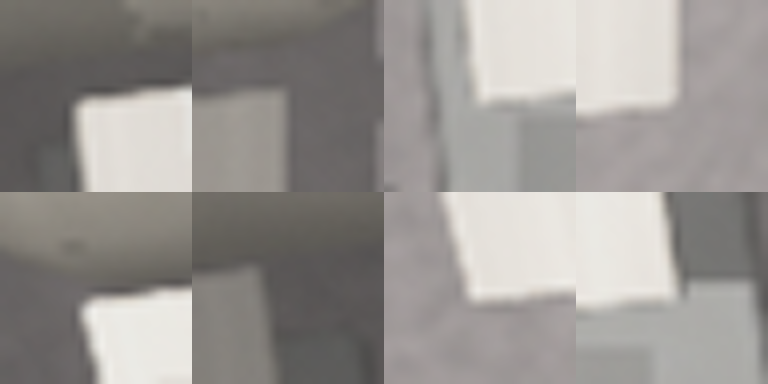

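Run:
```python
from h import *
a,b=np.load("v70.npy"),np.load("v71.npy")
def t2(u,w):
    r1=wray(a[:3],a[3:],u);r2=wray(b[:3],b[3:],w)
    s=np.linalg.lstsq(np.c_[r1[1],-r2[1]],r2[0]-r1[0],rcond=None)[0];p,q=r1[0]+s[0]*r1[1],r2[0]+s[1]*r2[1];return (p+q)/2,np.linalg.norm(p-q)
for n,u,w in [("SL",(292.9,82.6),(97.8,83.8)),("SR",(504.1,54.6),(303.6,57.6)),("A",(324.9,100.1),(145.8,101.3)),("B",(461.6,82.8),(279.3,84.1)),("C",(339.3,228.3),(179.3,229.3)),("D",(460.6,214.6),(298.6,215.8))]:
    print(n,*t2(u,w))
# single-view widths at a trial plane z: stage edge length should be .170
for v,l,r in((a,(292.9,82.6),(504.1,54.6)),(b,(97.8,83.8),(303.6,57.6))):
    print([ (z,round(float(np.linalg.norm(wplane(v[:3],v[3:],l,z)-wplane(v[:3],v[3:],r,z))),4)) for z in(.097,.101,.105,.109)])
for v,l,r in((a,(324.9,100.1),(461.6,82.8)),(b,(145.8,101.3),(279.3,84.1)),(a,(339.3,228.3),(460.6,214.6)),(b,(179.3,229.3),(298.6,215.8))):
    print(np.linalg.norm(wplane(v[:3],v[3:],l,.085)-wplane(v[:3],v[3:],r,.085)))
```

```text
SL [0.48881263 0.18339276 0.10538979] 5.881532869721755e-05
SR [0.65660956 0.20281466 0.10610129] 0.0009092711544161153
A [0.51508033 0.17160314 0.08381304] 0.00010433355131382142
B [0.63407815 0.18540967 0.08443959] 0.00010932920590404717
C [0.52954019 0.05324837 0.08518085] 0.00017865979729487033
D [0.64842103 0.06693341 0.08470836] 8.48176927875476e-05
[(0.097, 0.1742), (0.101, 0.1719), (0.105, 0.1696), (0.109, 0.1673)]
[(0.097, 0.1737), (0.101, 0.1714), (0.105, 0.1691), (0.109, 0.1668)]
0.11958128130742879
0.11929247726949536
0.11953612244322313
0.11979812970539931
```

The wrist stereo is consistent: platform corners 0.084–0.085 (true 0.085), stage corners 0.1054 and 0.1061, and about 0.105 by edge width. The stage top is therefore near 0.106, so the platform needs about 21 mm (2.1 turns). Now I'll grasp the grip and start winding.

```bash
cat > wind.py <<'E'
from plant import *
from h import *
AX=np.array([.5981,-.0157]);RAD=.0652;YAW=np.radians(-29.6);RV=down(YAW)
def gp(deg,z):
    t=np.radians(deg);return np.r_[AX+RAD*np.array([np.cos(t),np.sin(t)]),z]
def wind(a0,a1,z,off=np.zeros(3),step=15,rate=.065):
    n=max(1,int(np.ceil(abs(a1-a0)/step)))
    for i,a in enumerate(np.linspace(a0,a1,n+1)[1:]):
        line_to(gp(a,z)+off,RV,rate=rate)
        if i%6==5:
            s=sense();e=s["tcp_pos"]-gp(a,z);print(round(a),round(s["clock"],2),"err mm",np.round(e*1e3,1),"F",np.round(s["ft_force"],1),"w",round(s["width"],3))
        f=sense()["ft_force"]
        if np.linalg.norm(f-F0)>45: print("force stop",f,a);return a
    return a1
F0=np.zeros(3)
E
python3 - <<'E'
from wind import *
import wind as W
Z=.182-TIP
a0=-119.6
command_gripper(.6)
move_ptp(gp(a0,.235),RV);dwell(.2)
s=sense();e=s["tcp_pos"]-gp(a0,.235);print(s["clock"],e,s["width"])
off=np.r_[-e[:2],0]
np.save("off.npy",off)
r=line_to(gp(a0,Z)+off,RV,rate=.12,f_stop=8);s=sense();print(r,s["clock"],s["tcp_pos"]-gp(a0,Z),s["ft_force"])
W.F0=s["ft_force"]
command_gripper(0,force=25)
s=sense();print(s["clock"],s["tcp_pos"]-gp(a0,Z),s["ft_force"],s["width"])
a=wind.wind(a0,a0-90,Z,off*0) if hasattr(wind,'wind') else wind(a0,a0-90,Z)
s=sense();print(a,s["clock"],s["tcp_pos"]-gp(a,Z),s["ft_force"],s["width"])
np.save("a.npy",a)
f=grab_frame("scene");cv2.imwrite("pics/scene8.png",f["color"][:,:,::-1])
E
```

```text
23.2417 [ 0.00092885  0.00207837 -0.00023652] 0.6012419503382073
False 24.0583 [-0.00017962 -0.00191618  0.00063157] [ 0.24145519 -1.2125811  -0.48833686]
24.4083 [-0.0003761  -0.00205678  0.00085456] [-1.00463263  0.02443903  2.69691697] 0.2687666768599594
-210 26.88 err mm [-0.3  1.4  0.8] F [-1.1  0.4  5.4] w 0.271
-209.6 26.875 [-0.00028587  0.00137118  0.00076409] [-1.1402559   0.43593539  5.43104111] 0.27065758106550897
```

View pics/scene8.png

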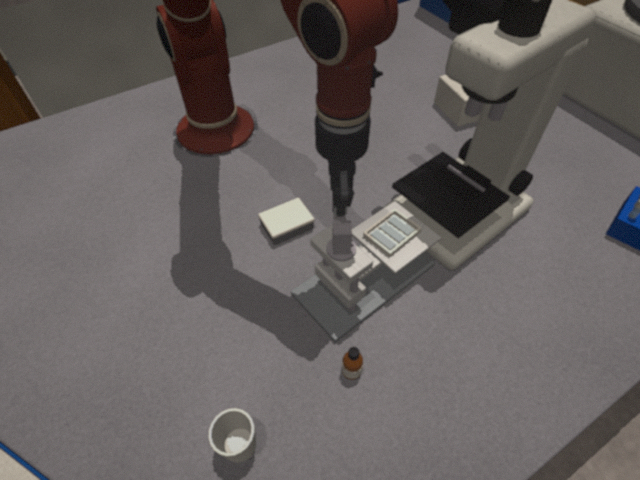

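Winding works: forces stay under 6 N, the grip is held, and the scene view shows the crank turned with the hand. I'll continue to about 2.1 turns plus the lost motion.

Run:
```python
from wind import *
import wind as W
Z=.182-TIP
a0=float(np.load("a.npy"));W.F0=sense()["ft_force"]
a=W.wind(a0,-883.6,Z,rate=.09)
np.save("a.npy",a);s=sense();print(a,s["clock"],s["ft_force"],s["width"])
command_gripper(.6)
s=sense();print(s["clock"],s["ft_force"])
p=s["tcp_pos"];line_to(np.r_[p[:2],.24],RV,rate=.25)
f=grab_frame("scene");cv2.imwrite("pics/scene9.png",f["color"][:,:,::-1])
print(sense()["clock"])
```

```text
-299 28.98 err mm [-1.5 -0.2  0.5] F [-2.2 -1.2  7.2] w 0.272
-389 31.02 err mm [-0.8  0.8  0.6] F [-0.9  1.7  6.9] w 0.276
-479 33.08 err mm [-0.3 -1.2  0.5] F [ 1.  -0.4  6.8] w 0.277
-569 35.12 err mm [-1.7 -0.8  0.5] F [-3.5  0.4 10.9] w 0.273
-659 37.17 err mm [-1.4 -0.5  0.4] F [-1.9  1.6  8.6] w 0.275
-749 39.23 err mm [-1.2  0.1  0.4] F [-1.1  0.6  7.8] w 0.27
-839 41.27 err mm [-0.3 -1.1  0.5] F [-0.1 -0.5  7.7] w 0.274
-883.6 42.3 [-2.38578898 -1.42184602  9.13625826] 0.27195208764823703
42.6833 [-1.09728422 -0.61986583 -0.35428528]
43.225
```

View pics/scene9.png

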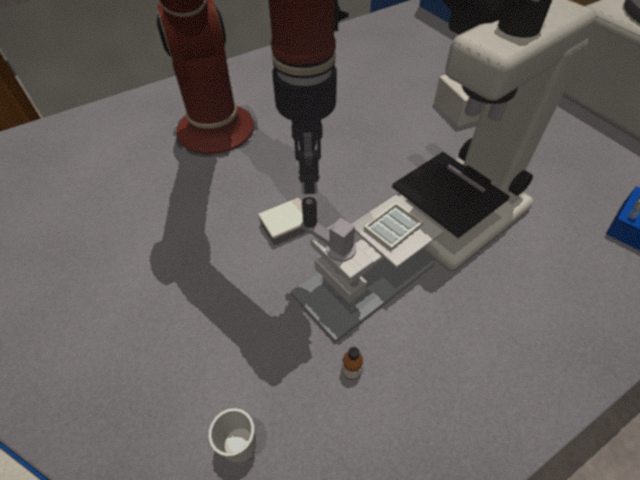

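The crank is still on the shaft and the platform and tray have risen. I'll repeat the same two-view wrist measurement.

Run:
```python
from plant import *
from h import *
rv=down(0.0)
for k,x in enumerate((.51,.67)):
    P=np.array([x,.07,.235])
    (move_ptp if k==0 else line_to)(P,rv,**({} if k==0 else {"rate":.2}));dwell(.25)
    s=sense();np.save(f"v8{k}.npy",np.r_[s["tcp_pos"],s["tool_rot"]]);print(s["clock"],s["tcp_pos"])
    f=grab_frame("wrist");cv2.imwrite(f"pics/w8{k}.png",f["color"][:,:,::-1])
```

```text
43.9833 [0.51021902 0.0684411  0.23455881]
45.2333 [0.66953092 0.07000292 0.23554402]
```

View pics/w80.png

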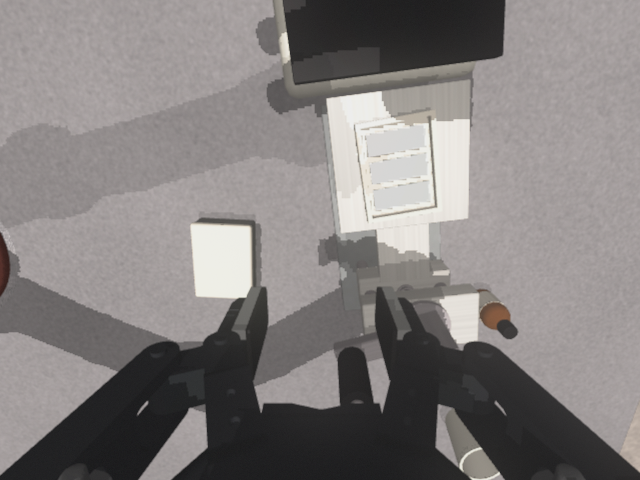

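View pics/w81.png

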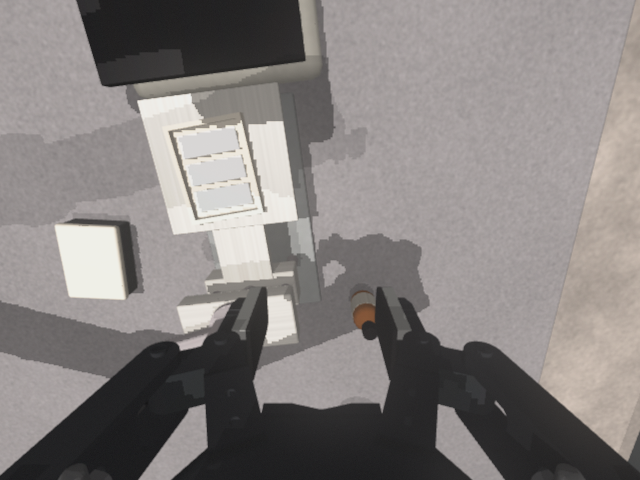

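Run:
```python
from h import *
out=[]
for k,(cs) in enumerate([[(292,82),(502,56)],[(102,84),(304,59)]]):
    i=cv2.imread(f"pics/w8{k}.png")
    for c in cs:
        x,y=c[0]-16,c[1]-16
        out.append(cv2.convertScaleAbs(cv2.resize(i[y:y+32,x:x+32],None,fx=9,fy=9,interpolation=2),alpha=3,beta=-20))
cv2.imwrite("pics/n3.png",np.vstack([np.hstack(out[:2]),np.hstack(out[2:])]))
out=[]
for k,cs in enumerate([[(328,98),(470,82),(342,234),(468,216)],[(140,98),(279,83),(176,233),(297,220)]]):
    i=cv2.imread(f"pics/w8{k}.png")
    for c in cs:
        x,y=c[0]-12,c[1]-12
        out.append(cv2.resize(i[y:y+24,x:x+24],None,fx=8,fy=8,interpolation=2))
cv2.imwrite("pics/n4.png",np.vstack([np.hstack(out[:4]),np.hstack(out[4:])]))
```

```text
(no output)
```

View pics/n3.png

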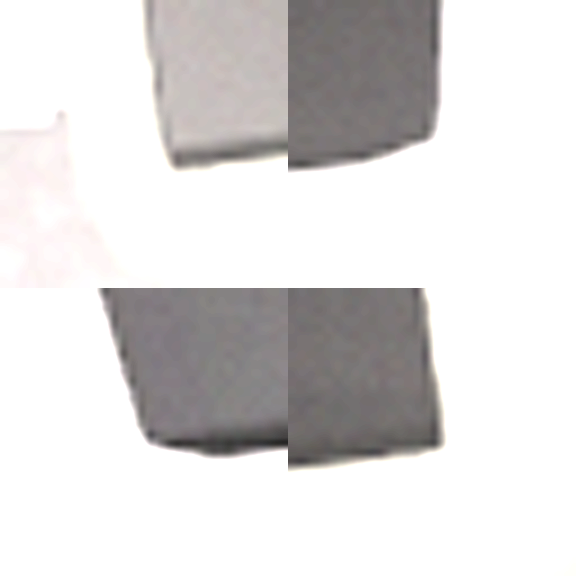

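View pics/n4.png

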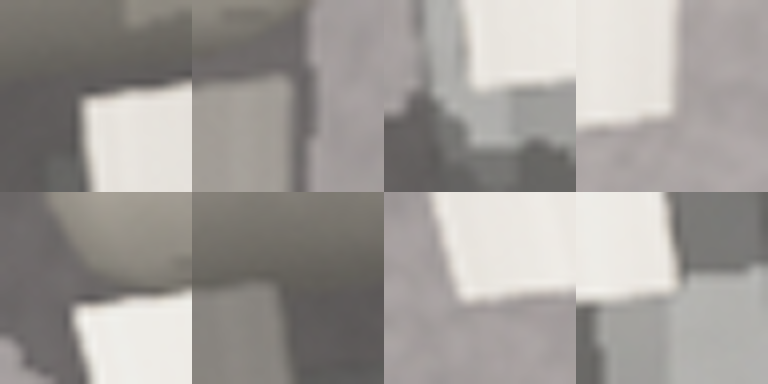

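```bash
cat > st.py <<'E'
from h import *
def run(a,b,S,P):
    def t2(u,w):
        r1=wray(a[:3],a[3:],u);r2=wray(b[:3],b[3:],w)
        s=np.linalg.lstsq(np.c_[r1[1],-r2[1]],r2[0]-r1[0],rcond=None)[0];p,q=r1[0]+s[0]*r1[1],r2[0]+s[1]*r2[1];return np.round((p+q)/2,4),round(float(np.linalg.norm(p-q)),4)
    f=lambda o,c,k:(o[0]+(c[0]+.5)/k-.5,o[1]+(c[1]+.5)/k-.5)
    for n,o0,c0,o1,c1 in S: print(n,*t2(f(o0,c0,9),f(o1,c1,9)))
    for n,o0,c0,o1,c1 in P: print(n,*t2(f(o0,c0,8),f(o1,c1,8)))
    g={n:(f(o0,c0,8),f(o1,c1,8)) for n,o0,c0,o1,c1 in P}
    for v,i in((a,0),(b,1)):
        for l,r in("AB","CD"): print(l+r,[(z,round(float(np.linalg.norm(wplane(v[:3],v[3:],g[l][i],z)-wplane(v[:3],v[3:],g[r][i],z))),4)) for z in(.103,.106,.109)])
    g={n:(f(o0,c0,9),f(o1,c1,9)) for n,o0,c0,o1,c1 in S}
    for v,i in((a,0),(b,1)):
        print("S",[(z,round(float(np.linalg.norm(wplane(v[:3],v[3:],g["SL"][i],z)-wplane(v[:3],v[3:],g["SR"][i],z))),4)) for z in(.103,.106,.109)])
E
python3 - <<'E'
from st import *
run(np.load("v80.npy"),np.load("v81.npy"),
[("SL",(276,66),(166,153),(86,68),(149,150)),("SR",(486,40),(149,135),(288,43),(149,147))],
[("A",(316,86),(82,97),(128,86),(73,113)),("B",(458,70),(100,78),(267,71),(85,91)),("C",(330,222),(87,90),(164,221),(75,109)),("D",(456,204),(101,120),(285,208),(104,98))])
E
```

```text
SL [0.4888 0.1834 0.1053] 0.0004
SR [0.6565 0.2028 0.1062] 0.0008
A [0.5151 0.1717 0.1047] 0.0001
B [0.6339 0.1854 0.1048] 0.0001
C [0.5291 0.0528 0.105 ] 0.0
D [0.6482 0.0669 0.1054] 0.0005
AB [(0.103, 0.1203), (0.106, 0.1191), (0.109, 0.1179)]
CD [(0.103, 0.1209), (0.106, 0.1197), (0.109, 0.1184)]
AB [(0.103, 0.1202), (0.106, 0.1191), (0.109, 0.1179)]
CD [(0.103, 0.1207), (0.106, 0.1195), (0.109, 0.1183)]
S [(0.103, 0.1707), (0.106, 0.169), (0.109, 0.1673)]
S [(0.103, 0.17), (0.106, 0.1683), (0.109, 0.1666)]
```

The two-view corners put the platform at about 0.1047–0.1054 and the stage at 0.1053–0.1062, roughly 0 to 1 mm short. I'll sharpen the difference with sub-pixel line fits along the side edges.

```bash
cat > edge.py <<'E'
from h import *
def edge(img,p,q,half=6,trim=.1):
    """subpixel edge along segment p-q: strongest gradient across it; robust line fit"""
    g=cv2.GaussianBlur(cv2.cvtColor(img,cv2.COLOR_BGR2GRAY).astype(np.float32),(0,0),.7)
    g=np.log(g+8)
    p,q=np.float64(p),np.float64(q);t=(q-p)/np.linalg.norm(q-p);n=np.array([-t[1],t[0]])
    pts=[]
    for s in np.linspace(trim,1-trim,80):
        c=p+s*(q-p);k=np.arange(-half,half+.01,.25)
        m=(c+k[:,None]*n).astype(np.float32)
        v=cv2.remap(g,m[:,0].reshape(1,-1),m[:,1].reshape(1,-1),cv2.INTER_LINEAR)[0]
        d=np.abs(np.gradient(v));i=int(np.argmax(d[2:-2]))+2
        w=d[max(0,i-4):i+5];pts.append(c+n*(k[max(0,i-4):i+5]@w/w.sum()))
    pts=np.float32(pts)
    for _ in range(3):
        vx,vy,x0,y0=cv2.fitLine(pts,cv2.DIST_HUBER,0,.01,.01).ravel()
        r=(pts-[x0,y0])@np.array([-vy,vx]);ok=np.abs(r)<max(.3,2*np.median(np.abs(r)));pts=pts[ok]
    return np.array([x0,y0]),np.array([vx,vy]),len(pts),float(np.std(r[ok]))
def height(va,la,vb,lb,y):
    N=[];D=[]
    for v,l in((va,la),(vb,lb)):
        o,d1=wray(v[:3],v[3:],l[0]-20*l[1]);_,d2=wray(v[:3],v[3:],l[0]+20*l[1])
        n=np.cross(d1,d2);n/=np.linalg.norm(n);N.append(n);D.append(n@o)
    A=np.array([N[0],N[1],[0,1,0]]);return np.linalg.solve(A,[D[0],D[1],y])
E
python3 - <<'E'
from edge import *
segs={7:{"SLeft":(((286,20),(292.5,80)),((78,20),(97.5,82)),.23),"SRight":(((506,3),(504.5,52)),((298.5,3),(303.3,55)),.23),
 "PLeft":(((325,100),(339,228)),((146,101),(179,229)),.12),"PRight":(((461.6,83),(460.6,214)),((279.3,84),(298.6,215)),.12)},
8:{"SLeft":(((287,20),(294,80)),((83,20),(102,82)),.23),"SRight":(((504,3),(502.2,52)),((299,3),(303.9,56)),.23),
 "PLeft":(((326,98),(340.5,233)),((136.8,99.8),(173,234)),.12),"PRight":(((470,80),(468.3,218)),((277,82),(297.6,220)),.12)}}
for k,S in segs.items():
    im=[cv2.imread(f"pics/w{k}{j}.png") for j in(0,1)];v=[np.load(f"v{k}{j}.npy") for j in(0,1)]
    for n,(s0,s1,y) in S.items():
        l0=edge(im[0],*s0);l1=edge(im[1],*s1)
        print(k,n,l0[2:],l1[2:],np.round(height(v[0],l0,v[1],l1,y),5))
E
```

```text
7 SLeft (66, 0.15737758576869965) (70, 0.12992671132087708) [0.48323 0.23    0.10616]
7 SRight (70, 0.17506474256515503) (71, 0.14969050884246826) [0.65374 0.23    0.10535]
7 PLeft (64, 0.13693687319755554) (67, 0.13310152292251587) [0.52145 0.12    0.08493]
7 PRight (60, 0.08863425999879837) (70, 0.1254580318927765) [0.64177 0.12    0.08402]
8 SLeft (71, 0.16156552731990814) (69, 0.11923511326313019) [0.4832  0.23    0.10603]
8 SRight (61, 0.1372615545988083) (71, 0.16001401841640472) [0.65368 0.23    0.10527]
8 PLeft (69, 0.1330314725637436) (67, 0.13862073421478271) [0.52142 0.12    0.10547]
8 PRight (62, 0.15928244590759277) (71, 0.1254211664199829) [0.64182 0.12    0.1048 ]
```

The line fits repeat well. The platform has risen about 20.7 mm and is still about 0.55 mm below the stage on both edges, so I'll add 20 degrees.

Run:
```python
from wind import *
import wind as W
Z=.182-TIP;a0=-883.6
move_ptp(gp(a0,.235),RV)
r=line_to(gp(a0,Z),RV,rate=.12,f_stop=10);s=sense();print(r,s["clock"],s["tcp_pos"]-gp(a0,Z),s["ft_force"])
W.F0=s["ft_force"]
command_gripper(0,force=25);s=sense();print(s["ft_force"],s["width"])
a=W.wind(a0,a0-20,Z,step=10,rate=.07);dwell(.2)
s=sense();print(a,s["clock"],s["tcp_pos"]-gp(a,Z),s["ft_force"])
command_gripper(.6)
p=sense()["tcp_pos"];line_to(np.r_[p[:2],.24],RV,rate=.25)
rv=down(0.0)
for k,x in enumerate((.51,.67)):
    P=np.array([x,.07,.235])
    (move_ptp if k==0 else line_to)(P,rv,**({} if k==0 else {"rate":.2}));dwell(.25)
    s=sense();np.save(f"v9{k}.npy",np.r_[s["tcp_pos"],s["tool_rot"]]);print(s["clock"],s["tcp_pos"])
    f=grab_frame("wrist");cv2.imwrite(f"pics/w9{k}.png",f["color"][:,:,::-1])
    if k==1:
        for n in("scene","top"): cv2.imwrite(f"pics/{n}10.png",grab_frame(n)["color"][:,:,::-1])
from edge import *
S={"SLeft":(((287,20),(294,80)),((83,20),(102,82)),.23),"SRight":(((504,3),(502.2,52)),((299,3),(303.9,56)),.23),
 "PLeft":(((326,98),(340.5,233)),((136.8,99.8),(173,234)),.12),"PRight":(((470,80),(468.3,218)),((277,82),(297.6,220)),.12)}
im=[cv2.imread(f"pics/w9{j}.png") for j in(0,1)];v=[np.load(f"v9{j}.npy") for j in(0,1)]
for n,(s0,s1,y) in S.items():
    l0=edge(im[0],*s0);l1=edge(im[1],*s1);print(n,l0[2:],l1[2:],np.round(height(v[0],l0,v[1],l1,y),5))
i=cv2.imread("pics/scene10.png");crop(i,250,140,280,180,2.8,"pics/z1.png")
```

```text
False 46.8167 [0.00086906 0.00044469 0.00042424] [ 0.61615287  0.61017799 -0.756344  ]
[-0.24733047 -0.34990107  2.84688261] 0.2737247425328798
-903.6 47.9833 [-0.00017084  0.00011072  0.00073015] [-2.86392243 -1.39700399  7.19872716]
49.5417 [0.51016282 0.06847573 0.23447103]
50.7917 [0.66952048 0.06999359 0.23557332]
SLeft (64, 0.14848367869853973) (69, 0.12045750766992569) [0.48328 0.23    0.10619]
SRight (70, 0.17042943835258484) (69, 0.1588192880153656) [0.65368 0.23    0.10537]
PLeft (70, 0.14611126482486725) (65, 0.13188724219799042) [0.52137 0.12    0.10608]
PRight (61, 0.18736447393894196) (70, 0.11914240568876266) [0.64173 0.12    0.10526]
```

View pics/z1.png

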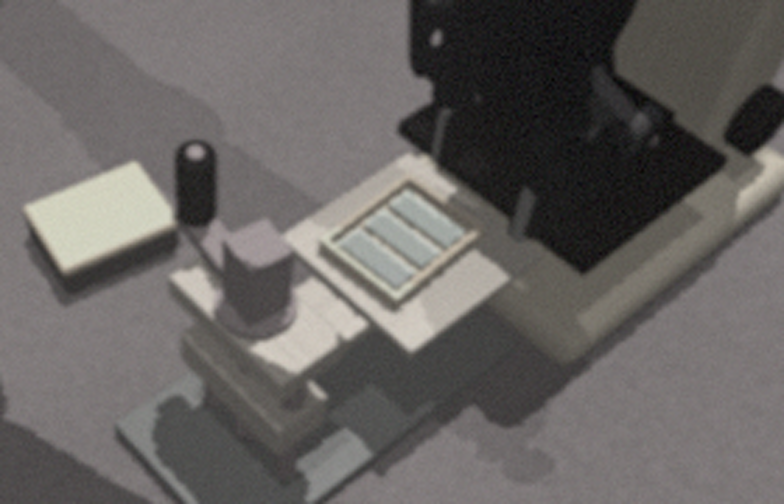

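View pics/w90.png

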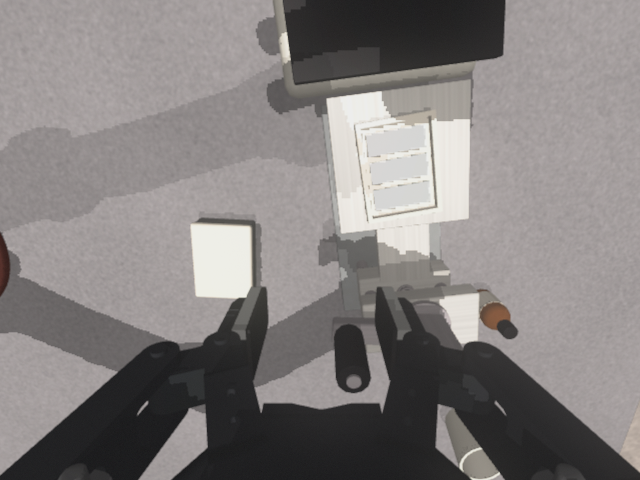

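The edge fits now agree to 0.1 mm on both sides (stage 0.1062 / 0.1054, platform 0.1061 / 0.1053). The scene view shows the hub flush on the collar, the tray on the platform, and the box undisturbed. The hand is clear, so I'm handing in.

Run:
```python
from plant import *
s=sense();print(s["clock"],s["ft_force"]);print(job_done())
```

```text
50.9417 [-0.5541176   0.29194046  0.13462504]
the job is handed in; nothing more can be done
None
```

The job is done and handed in at 50.9 s of the 72 s allowed. The crank is fitted on the shaft and released, and the lift is wound up level with the microscope stage.

- **Grasp:** The first attempt missed: the fingers closed on top of the hub and pressed on it with about 24 N. The crank did not move. A touch on bare bench showed the fingertips are about 26.5 mm short of the TCP as described, so I corrected for that and the second grasp held.
- **Fit:** I read the shaft's square angle from the wrist picture. The crank dropped fully onto the collar on the first try (TCP 0.152, underside about 0.160).
- **Winding:** I wound about 2.18 turns clockwise by the grip, including the lost motion and a final 20° correction. Logged forces on the tool stayed below about 11 N.
- **Level check:** The last two-view measurement puts the platform within 0.1 mm of the stage on both side edges (106.1 against 106.2 mm, and 105.3 against 105.4 mm). The left and right edges differ by 0.8 mm in absolute height, equally for stage and platform, so I put that down to camera bias. Earlier corner-based estimates were looser, between 0 and 1 mm short, and I relied on the edge fits.
- **Scene:** The last pictures show the hub flush on the collar, the tray on the platform, and the bottle, cup and box where they stood. The hand was clear of everything.

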